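# Turn round the condiment carriage

## Robot

A 6-joint arm with a two-finger parallel gripper is mounted at the origin on the work surface. World frame = base frame: x ahead of the robot, y to its left, z up, the work surface at z = 0. Lengths are in m, angles in rad, forces in N, time in s.
With the tool pointing down it reaches from about 0.35 to 0.975 m from the base axis. Payload 4.9 kg.
Tool frame: the origin (TCP) lies between the finger pads; the fingertips stand 19 mm ahead of it and the grasp point (between the pads) is the TCP; z points along the fingers, y is the line along which they close (so a half turn about z gives the same grasp; the last joint's range is limited). The gripper opens to 85 mm and grips with 20 to 120 N. Pads are 22 mm wide; open, the fingers measure 114 mm over their backs; the gripper's body (76 mm by 85 mm) begins 54 mm behind the grasp point. The pads swing forward as they close: fully open they stand 13 mm farther back than shut.
Start: joints at [-1.295, 0.053, 1.613, -0, 1.476, -0.119], TCP at [0.24, -0.577, 0.221] pointing down, gripper open.
Joint ranges: [-3.01, 3.01], [-1.01, 2.22], [0.06, 2.58], [-1.02, 4.17], [0.09, 2.62], [-3.14, 3.14]. Speed limits (rad/s): [2.57, 2.57, 3.14, 3.14, 3.14, 3.14].

## Interface

Orientations are given as a rotation vector (axis times angle).
In Python, from station import ctrl gives the robot as it stands. The module is installed in compiled form; this text tells all that it offers.
- The arm moves only by the tool servo_tool, never from a script. Its argument "increments" is a list that holds one entry, the list of rows, each a list of 5 numbers: the finger opening in cm, from 0 to 8.54, then the shift along the tool's x, y, z in cm, then the turn about the tool's z in degrees. A call has 1 to 5 rows; each row is the pose to reach, as a shift and turn from the pose commanded when the call began, along the tool's axes at that moment; what a row does not reach only later rows make up. A row lasts 1/10 s, in which the tool goes at most 50 mm and 8.59 degrees, less where a joint would pass 70% of its speed; a pose out of reach is approached as far as the arm can. A call with a gripper value outside its range is refused whole. The fingers move at their own pace and stop on an object; "newtons" is the grip in N (left out, the last holds). Time passes only in rows, so rows that repeat a pose let the fingers close. It gives the time, the measured TCP pose, the force, the opening and the grip force at its end, in the units of the state.
- ctrl.get_obs(): the state, without advancing time (a new reading comes with each control period).
- ctrl.get_image(name): name is "scene" or "top" or "wrist"; returns a dict with "img" (480x640x3 uint8, red, green, blue), "fx", "fy", "cx", "cy" (pixels), "rvec" (rotation vector, rad) and "tvec" (3), from world to camera coordinates, as OpenCV has them; the wrist camera has in their place "mount" (4x4, takes a point from camera to tool coordinates, whose origin is the TCP and whose axes are the flange's). Camera axes: x right, y down, z forward; pixel columns grow to the right and rows downward; lengths in m; the calibration is good to about 2 mm. A picture is of the moment at which its call begins: read the wrist's pose just before it. There is no depth.
- ctrl.finish_job(): hands the job in; it is judged then, once.
The state is a dict: "t": time; "q": joint angles; "dq": joint speeds; "effort": joint torques, N m; "tool_pos": TCP position; "tool_rot": TCP orientation; "contact_force": force on the tool from outside, world axes, zero at the start; "wrist_torque": the same for the moment, N m; "opening": finger opening in m; "grip_force": force on a finger pad.
Only numpy, scipy, OpenCV 4.12 (cv2) and the standard library are available. Lean on these libraries where they do the work, as an engineer would, in place of code of your own. Each camera call takes 0.05 s, during which the arm holds its last target. There are 200 camera calls.

## Task

The condiment carriage stands at the loading end of its track: first push its lock lever fully down so that it cannot roll, and with it locked lift the empty canister by its handle off the carriage's stand and set it down upright in the middle of the rubber mat, and lift every shaker on the counter over the carriage's lip to stand upright on its deck. When all that is done, flick the lever fully up again and push the carriage along its track until it meets the stop at the other end, with the shakers still standing in it, then push the lever fully down again to park it there. Leave the sauce bottle, the steel bowl and the paper food tray where they are.

Things in the scene. Friction and masses are not known exactly. Their poses are not given: they have to be found in the camera images.
- lever (a joint): lock lever at the front (robot's side) of the carriage, hinged about a level axis along the carriage's y. 0 = fully up, pointing 50 deg above level towards the robot (carriage's -x); 0.95 rad = fully down, 4.6 deg below level. About 3 N at its tip moves it and it stays by friction wherever it is left.
- lever_tip (a point): middle of the lever's rubber end pad, 81 mm from the hinge; the pad is 24 mm wide along the hinge axis, 22 mm long and 12 mm thick, and the arm behind it 22 mm wide and 8 mm thick. Fully up it is about 109 mm above the counter, fully down about 40 mm, with free space under it
- lever_hinge (a point): middle of the lever's hinge pin, 47 mm above the counter, 12 mm in front of the carriage's front face and 40 mm along the carriage's y from its middle
- carriage (a joint): travel of the carriage along its track: 0 = loading end (where it starts), 0.16 m = against the stop at the other end; it rolls towards its own -y (the robot's right), about 2 N to move it plus some drag (12 N per m/s). It cannot lift. With the lever down a bolt stands between two teeth of the track and it cannot roll; there are teeth at each end of the travel, with 5 mm play, so the lever goes down at the loading end or within 4 mm of the far stop
- deck (a point): middle of the carriage's plywood deck, on its top face, 35 mm above the counter; y along the carriage and its track (to the robot's left), x across (away from the robot), z up. The carriage is an open tray 380 mm along y by 120 mm along x outside, with a 5 mm thick steel lip all round, 30 mm above the deck (65 mm above the counter). On the deck stands a round canister stand 90 mm in diameter and 30 mm high, at y = +135 mm; the deck from y = -185 to +85 mm is free for shakers
- push_end (a point): middle of the outer face of the carriage's left (+y) end wall, 45 mm above the counter; the wall spans 18 to 65 mm above the counter
- canister_handle (a point): middle of the canister's fixed arched handle: a level round bar 12 mm thick and 76 mm long along this point's y, 140 mm above the canister's base, 48 mm clear above its lid. The canister is a lidded steel cylinder 80 mm in diameter and 92 mm high with its handle posts at either side, empty, about 350 g; z is its upright axis
- mat_top (a point): middle of the black rubber mat on the counter, on its top face; the mat is 130 mm square, 4 mm thick, its sides along this point's x and y
- shaker1_center (a point): clear-bodied shaker with a metal cap, a plain upright cylinder 50 mm in diameter and 70 mm high, about 160 g, standing on the counter; the point is its centre, 35 mm above its base, z along its axis. Up to four alike shakers; an absent one reads None
- shaker2_center (a point): clear-bodied shaker with a metal cap, a plain upright cylinder 50 mm in diameter and 70 mm high, about 160 g, standing on the counter; the point is its centre, 35 mm above its base, z along its axis. Up to four alike shakers; an absent one reads None
- shaker3_center (a point): clear-bodied shaker with a metal cap, a plain upright cylinder 50 mm in diameter and 70 mm high, about 160 g, standing on the counter; the point is its centre, 35 mm above its base, z along its axis. Up to four alike shakers; an absent one reads None
- shaker4_center (a point): clear-bodied shaker with a metal cap, a plain upright cylinder 50 mm in diameter and 70 mm high, about 160 g, standing on the counter; the point is its centre, 35 mm above its base, z along its axis. Up to four alike shakers; an absent one reads None
- sauce_bottle: white squeeze bottle 60 mm in diameter, 170 mm high, origin under its base: leave alone
- bowl: steel bowl 100 mm across, 42 mm high, origin under its base: leave alone
- boat: open paper-covered food tray 110 x 130 mm, 35 mm high, origin under its base: leave alone
There are look-alikes about, which are no part of the job. Leave any blue or yellow look-alike of the part that bears shaker3_center alone.

How it is judged:
By the outcome, as a careful person would: the job done as asked, in the order asked, and still so for the second after the job is handed in, with the robot touching nothing.
Of shaker1, shaker2, shaker3, shaker4 only 2 to 4 are there at a start; the rules pass over those that are not, and their reading is None.
At some moment in a run one of shaker1, shaker2, shaker3, shaker4 may be knocked a few centimetres aside while the robot is not near it.
It also fails if it takes over 210 s, if anything falls off the work surface, if the arm or the gripper's body presses on something with over 40 N, if the wrist force passes 120 N, or if a joint passes its speed limit or range.

## Working session

There is one attempt and no reset: what is moved stays moved. The work goes in short steps, Python scripts to look and compute and a tool call to move; the robot and the scene stay as the last step left them, time stands still between calls to the robot, and variables do not carry over. Pictures are saved under pics/ and viewed, at most 14 in all, crops included, and the job is handed in when it is done.

Besides the shell and the picture viewer there is one more tool, called after "Request:" as name([rows], argument=value, ...), one row to a line, values as JSON. servo_tool: Moves the arm, as the interface text tells. Its arguments: {"type":"object","properties":{"increments":{"type":"array"},"newtons":{"type":"number"}},"required":["increments"]}

```bash
mkdir -p pics
cat > h.py <<'E'
import numpy as np, cv2
from scipy.spatial.transform import Rotation as R
from station import ctrl
def grab(n,fn=None):
    o=ctrl.get_obs(); d=ctrl.get_image(n)
    if fn: cv2.imwrite('pics/'+fn,d['img'][:,:,::-1])
    if n=='wrist':
        T=np.eye(4);T[:3,:3]=R.from_rotvec(o['tool_rot']).as_matrix();T[:3,3]=o['tool_pos']
        C=T@d['mount']
    else:
        r=R.from_rotvec(np.ravel(d['rvec'])).as_matrix();C=np.eye(4);C[:3,:3]=r.T;C[:3,3]=-r.T@np.ravel(d['tvec'])
    d['C']=C;return d
def ray(d,u,v,z):
    r=d['C'][:3,:3]@np.array([(u-d['cx'])/d['fx'],(v-d['cy'])/d['fy'],1]);o=d['C'][:3,3]
    return o+r*(z-o[2])/r[2]
def proj(d,p):
    c=np.linalg.inv(d['C'])@np.r_[p,1];return d['fx']*c[0]/c[2]+d['cx'],d['fy']*c[1]/c[2]+d['cy']
def save(d,fn):
    import pickle;pickle.dump(d,open(fn,'wb'))
E
python3 - <<'E'
from h import *
np.set_printoptions(precision=4,suppress=True)
for n in('scene','top'):
    d=grab(n,n+'0.png');save(d,n+'0.pkl');print(n,d['C'],d['fx'],d['cx'],d['cy'])
o=ctrl.get_obs();print(o);print(R.from_rotvec(o['tool_rot']).as_matrix());print(ctrl.get_image('wrist')['mount'])
E
```

```text
scene [[ 0.2305  0.6111 -0.7572  1.4706]
 [ 0.9729 -0.1602  0.1668 -0.2314]
 [-0.0194 -0.7751 -0.6315  0.8984]
 [ 0.      0.      0.      1.    ]] 548.7301301555326 331.75669306807276 241.30258964709355
top [[ 0.0475 -0.9781  0.2024  0.3004]
 [-0.9989 -0.0453  0.0155 -0.0218]
 [-0.006  -0.2029 -0.9792  1.4923]
 [ 0.      0.      0.      1.    ]] 470.7192432685666 327.59782546206776 251.46968466819325
{'t': 0.1, 'q': array([-1.295 ,  0.0533,  1.6142, -0.    ,  1.476 , -0.119 ]), 'dq': array([-0.0009, -0.0014, -0.003 , -0.0002,  0.001 , -0.0001]), 'effort': array([  0.0001, -39.4899, -37.1366,  -0.0002,   0.0038,   0.    ]), 'tool_pos': array([ 0.2402, -0.5763,  0.2196]), 'tool_rot': array([-3.0787, -0.6157,  0.0002]), 'contact_force': array([-1.3525, -0.3906, -0.8315]), 'wrist_torque': array([ 0.0142, -0.0057,  0.0152]), 'grip_force': 0.0, 'opening': 0.08531954518955653}
[[ 0.9231  0.3846 -0.0005]
 [ 0.3846 -0.9231  0.0019]
 [ 0.0002 -0.0019 -1.    ]]
[[ 0.0001 -0.9458 -0.3249  0.0824]
 [ 1.      0.0001 -0.0002  0.0002]
 [ 0.0002 -0.3249  0.9458 -0.1531]
 [ 0.      0.      0.      1.    ]]
```

View pics/scene0.png

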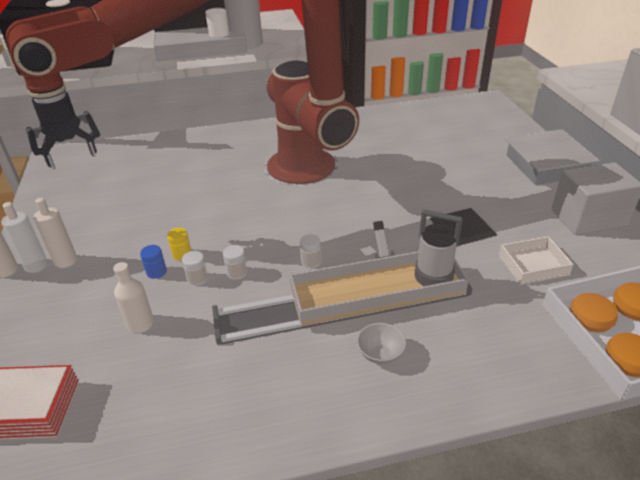

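View pics/top0.png

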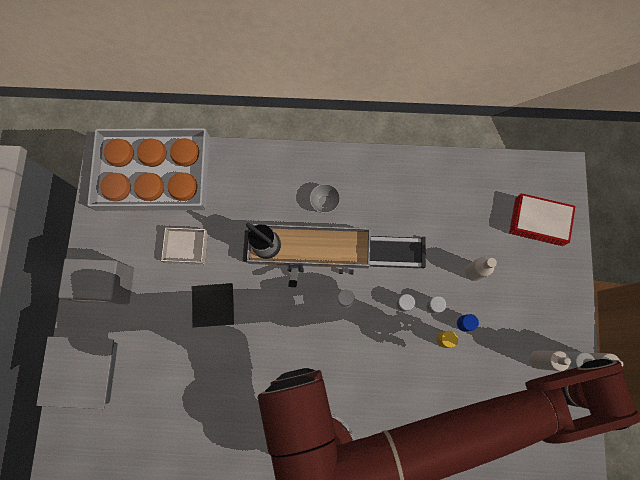

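Scene: the carriage runs from about (292,300) to (465,270), with its lever at (380,240), canister at (437,250) and mat at (465,228). Clear shakers are at (311,250), (235,262) and (195,267). The blue (153,262) and yellow (179,243) look-alikes are to be left. In the top view the three shaker caps are at (346,297), (406,301) and (438,304). I'll enlarge to confirm.

Run:
```python
import cv2,numpy as np
a=cv2.imread('pics/top0.png')[215:355,185:485]
b=cv2.imread('pics/scene0.png')[200:340,140:500]
a=cv2.resize(a,None,fx=2.1,fy=2.1,interpolation=3);b=cv2.resize(b,(630,245),interpolation=3)
cv2.imwrite('pics/c1.png',np.vstack([a,b]));print(a.shape,b.shape)
```

```text
(294, 630, 3) (245, 630, 3)
```

View pics/c1.png

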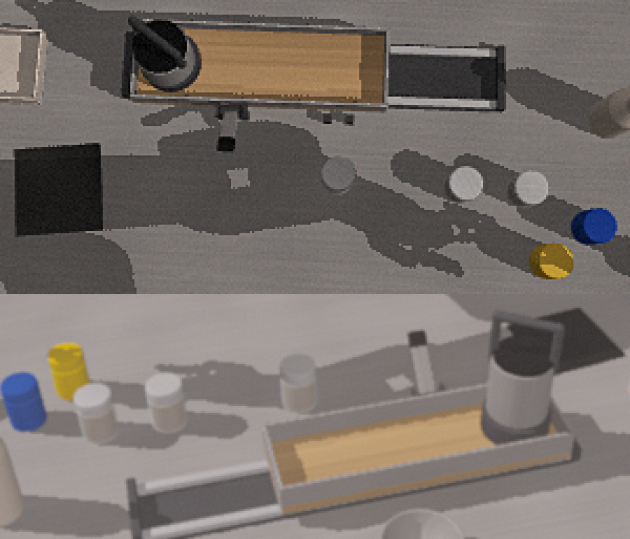

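Run:
```python
from h import *
import pickle
np.set_printoptions(precision=4,suppress=True)
T=pickle.load(open('top0.pkl','rb'));S=pickle.load(open('scene0.pkl','rb'))
g=cv2.cvtColor(T['img'],cv2.COLOR_RGB2GRAY)
hsv=cv2.cvtColor(T['img'],cv2.COLOR_RGB2HSV)
# caps
for c in [(346,297),(406,301),(438,304)]:
    x0,y0=c[0]-16,c[1]-16; p=g[y0:y0+32,x0:x0+32]
    loc=T['img'][c[1]-2:c[1]+3,c[0]-2:c[0]+3].reshape(-1,3).mean(0)
    m=(np.abs(T['img'][y0:y0+32,x0:x0+32].astype(float)-loc).max(2)<22).astype(np.uint8)
    n,l,st,ce=cv2.connectedComponentsWithStats(m);k=l[16,16]
    u,v=ce[k]+[x0,y0];print('cap',c,u,v,st[k],ray(T,u,v,.07))
# mat
m=(g<45).astype(np.uint8);n,l,st,ce=cv2.connectedComponentsWithStats(m);k=l[305,212];cn=cv2.findContours((l==k).astype(np.uint8),0,2)[0][0]
bx=cv2.boxPoints(cv2.minAreaRect(cn));print('mat px',bx,st[k]);P=np.array([ray(T,*b,.004) for b in bx]);print(P,P.mean(0))
# deck wood
m=((hsv[...,0]>8)&(hsv[...,0]<24)&(hsv[...,1]>80)).astype(np.uint8);m[:220]=0;m[272:]=0;m[:,:240]=0;m[:,380:]=0
m=cv2.morphologyEx(m,cv2.MORPH_OPEN,np.ones((3,3)))
cn=max(cv2.findContours(m,0,2)[0],key=cv2.contourArea);bx=cv2.boxPoints(cv2.minAreaRect(cn));print('deck px',bx)
for b in bx:print(ray(T,*b,.035))
# lip right end corners by hand, z=.065
for c in [(386,31),(386,106),(125,98),(130,20)]:
    print('lip',c,ray(T,185+c[0]/2.1,215+c[1]/2.1,.065))
# lever pad
for c in [(226,143)]: print('lever tip',ray(T,185+c[0]/2.1,215+c[1]/2.1,.109))
for c in [(418,339-294)]: print('lever tip S',ray(S,140+c[0]*360/630,200+c[1]*140/245,.109))
def tri(a,b):
    f=lambda d,p:(d['C'][:3,3],d['C'][:3,:3]@np.array([(p[0]-d['cx'])/d['fx'],(p[1]-d['cy'])/d['fy'],1]))
    o1,d1=f(T,a);o2,d2=f(S,b);s=np.linalg.lstsq(np.c_[d1,-d2],o2-o1,rcond=None)[0];return o1+d1*s[0],o2+d2*s[1]
for z in (.199,.205,.211):
  print('handle ends S',z,ray(S,140+494*360/630,200+(318-294)*140/245,z),ray(S,140+562*360/630,200+(327-294)*140/245,z))
for c in [(130,20),(185,57)]: print('handle T',ray(T,185+c[0]/2.1,215+c[1]/2.1,.205))
cv2.imwrite('pics/c2.png',np.hstack([cv2.resize(T['img'][215:295,235:315,::-1],(400,400),interpolation=3),cv2.resize(S['img'][200:300,360:460,::-1],(400,400),interpolation=3)]))
```

```text
cap (346, 297) 349.15011547344113 292.3233256351039 [  7   0  25  28 433] [ 0.4712 -0.0705  0.07  ]
cap (406, 301) 406.5430107526882 301.78494623655916 [  9   9  16  16 186] [ 0.4507 -0.2445  0.07  ]
cap (438, 304) 438.015873015873 303.70899470899474 [  9   8  15  16 189] [ 0.4493 -0.3392  0.07  ]
mat px [[189.4162 285.8274]
 [231.9137 282.7919]
 [234.8579 324.0102]
 [192.3604 327.0457]] [ 192  283   42   45 1707]
[[0.4761 0.4363 0.004 ]
 [0.4921 0.3017 0.004 ]
 [0.3628 0.281  0.004 ]
 [0.3472 0.4132 0.004 ]] [0.4195 0.3581 0.004 ]
deck px [[268.9233 260.0712]
 [270.1165 227.8562]
 [368.0562 231.4836]
 [366.863  263.6986]]
[0.5655 0.1847 0.035 ]
[0.6702 0.1885 0.035 ]
[ 0.6727 -0.1245  0.035 ]
[ 0.5682 -0.1239  0.035 ]
lip (386, 31) [ 0.6707 -0.1246  0.065 ]
lip (386, 106) [ 0.5574 -0.1279  0.065 ]
lip (125, 98) [0.5515 0.2554 0.065 ]
lip (130, 20) [0.67   0.2578 0.065 ]
lever tip [0.4861 0.099  0.109 ]
lever tip S [0.4957 0.0978 0.109 ]
handle ends S 0.199 [0.5902 0.1623 0.199 ] [0.6283 0.2347 0.199 ]
handle ends S 0.205 [0.5978 0.1589 0.205 ] [0.6355 0.2307 0.205 ]
handle ends S 0.211 [0.6053 0.1555 0.211 ] [0.6428 0.2267 0.211 ]
handle T [0.6338 0.2304 0.205 ]
handle T [0.5862 0.1527 0.205 ]
```

View pics/c2.png

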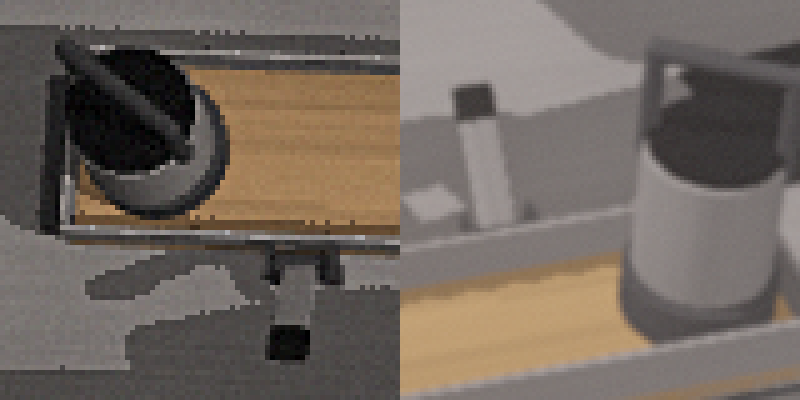

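Three clear shakers have white/grey caps in the top crop at (338,174), (465,183) and (531,187). They fit the description, and the blue and yellow ones do not. The measured carriage (382 × 118 mm), mat (130 mm) and lever tip fit the given sizes. First I move to above the lever.

Request:
servo_tool([
  [[0,3.2,-3.4,0,4.5],[0,6.4,-6.8,0,9],[0,9.6,-10.2,0,13.5],[0,12.8,-13.6,0,18],[0,16,-17,0,22.6]],
], newtons=30)

```text
t: 0.65
tool_pos: [0.3229, -0.3566, 0.2203]
tool_rot: [-3.141, 0.006, 0.0]
contact_force: [0.3, 0.6, 0.4]
opening: 0.0124
grip_force: 0.0
```

Request:
servo_tool([
  [[0,2,-4.4,0,0],[0,4,-8.8,0,0],[0,6,-13.2,0,0],[0,8,-17.6,0,0],[0,10,-22,0,0]],
])

```text
t: 1.15
tool_pos: [0.4229, -0.1365, 0.2206]
tool_rot: [3.141, 0.0, 0.001]
contact_force: [-0.2, -0.4, 0.1]
opening: 0.0001
grip_force: 0.0
```

Request:
servo_tool([
  [[0,0,-4.5,0,0],[0,0,-9,0,0],[0,0,-13,0,0],[0,0,-13,0,0]],
])

```text
t: 1.55
tool_pos: [0.4221, -0.0046, 0.2204]
tool_rot: [-3.14, -0.011, 0.0]
contact_force: [-0.2, -0.3, 0.0]
opening: 0.0
grip_force: 0.0
```

Request:
servo_tool([
  [[0,2.5,-4.5,0,0],[0,5,-9,0,0],[0,7,-10.6,0,0],[0,7,-10.6,0,0]],
])

```text
t: 1.95
tool_pos: [0.4939, 0.0989, 0.2201]
tool_rot: [-3.142, -0.005, 0.001]
contact_force: [0.2, -0.9, 0.1]
opening: -0.0003
grip_force: 0.0
```

Run:
```python
from h import *
d=grab('wrist','w1.png');save(d,'w1.pkl');print(ctrl.get_obs()['tool_pos'])
```

```text
[0.49291182 0.09776616 0.2200393 ]
```

View pics/w1.png

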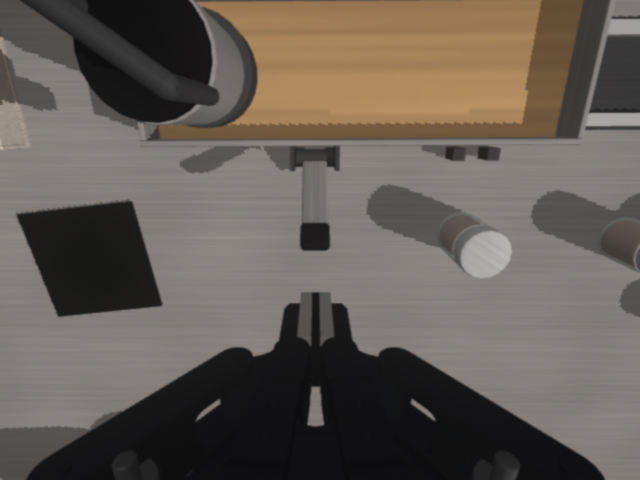

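The wrist view shows the lever pad at (315,235), in line with the closed fingers. The mat is at (90,258), the shaker1 cap at (482,252) and the right end of the lip at (583,137).

Run:
```python
from h import *
import pickle
np.set_printoptions(precision=4,suppress=True)
d=pickle.load(open('w1.pkl','rb'))
print('pad',ray(d,315,227,.113),ray(d,315,235,.109))
P=np.array([ray(d,*p,.004) for p in[(18,215),(131,202),(161,305),(58,316)]]);print('mat',P,P.mean(0),np.linalg.norm(P-np.roll(P,1,0),axis=1))
print('sh1',ray(d,482,252,.07));print('lip',ray(d,583,137,.065),ray(d,143,143,.065))
print('hinge',ray(d,315,158,.047))
```

```text
pad [0.4966 0.0984 0.113 ] [0.4887 0.0984 0.109 ]
mat [[0.4759 0.4257 0.004 ]
 [0.4909 0.2987 0.004 ]
 [0.3641 0.284  0.004 ]
 [0.3484 0.4121 0.004 ]] [0.4198 0.3551 0.004 ] [0.1282 0.1279 0.1277 0.129 ]
sh1 [ 0.4594 -0.0583  0.07  ]
lip [ 0.563  -0.1304  0.065 ] [0.5569 0.2464 0.065 ]
hinge [0.5429 0.0986 0.047 ]
```

Request:
servo_tool([
  [[0,0,0,4,0],[0,-0.1,0,7,0],[0,-0.2,0,8.5,0],[0,-0.7,0,9.7,0],[0,-1.2,0,10.9,0]],
])

```text
t: 2.5
tool_pos: [0.4807, 0.097, 0.112]
tool_rot: [3.142, -0.001, 0.002]
contact_force: [-0.5, 0.8, -0.3]
opening: -0.0001
grip_force: 0.0
```

Request:
servo_tool([
  [[0,-0.5,0,1.2,0],[0,-0.9,0,2.2,0],[0,-1.4,0,3.2,0],[0,-1.8,0,4.2,0],[0,-1.8,0,4.6,0]],
])

```text
t: 3.0
tool_pos: [0.4617, 0.0976, 0.0651]
tool_rot: [3.142, 0.001, -0.001]
contact_force: [-2.7, -0.0, 2.5]
opening: -0.0
grip_force: 1.5
```

Request:
servo_tool([
  [[0,0,0,0.2,0],[0,0,0,0.4,0],[0,0,0,0.5,0]],
])

```text
t: 3.3
tool_pos: [0.4629, 0.0976, 0.061]
tool_rot: [-3.142, -0.001, -0.001]
contact_force: [-2.2, -0.8, 2.7]
opening: 0.0
grip_force: 1.3
```

Request:
servo_tool([
  [[0,0,0,0.2,0],[0,0,0,0.4,0],[0,0,0,0.6,0],[0,0,0,0.6,0]],
])

```text
t: 3.7
tool_pos: [0.4627, 0.0976, 0.0544]
tool_rot: [-3.142, -0.001, -0.001]
contact_force: [0.3, 0.7, -0.6]
opening: -0.0002
grip_force: 0.1
```

Run:
```python
from h import *
d=grab('wrist');s=grab('scene')
cv2.imwrite('pics/w2.png',np.hstack([cv2.resize(d['img'][100:400,160:480,::-1],(400,375)),cv2.resize(s['img'][200:300,340:447,::-1],(400,375),interpolation=3)]))
```

```text
(no output)
```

View pics/w2.png

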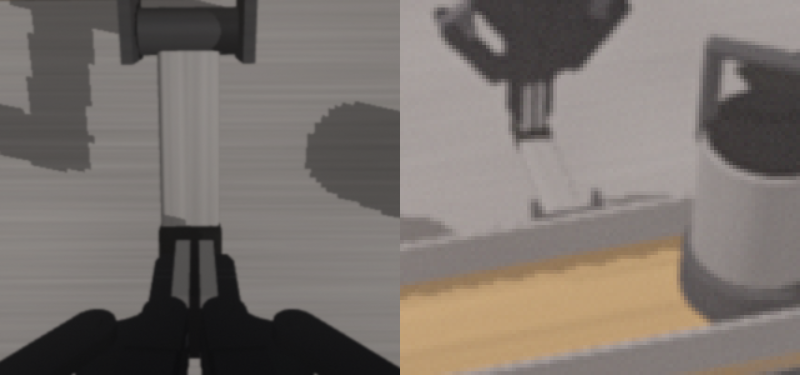

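The wrist view shows the pad at crop (190,232) just beyond the fingertips, so the fingers slid off its end. I'll lift, look at the lever, and push further in.

Request:
servo_tool([
  [[0,-0.5,0,-1,0],[0,-0.5,0,-5,0],[0,-1,0,-8,0],[0,-3,0,-10,0],[0,-3,0,-10,0]],
])

```text
t: 4.3
tool_pos: [0.4337, 0.0979, 0.1589]
tool_rot: [-3.141, -0.001, -0.012]
contact_force: [1.1, 0.5, 0.3]
opening: 0.0002
grip_force: 0.0
```

Run:
```python
from h import *
np.set_printoptions(precision=4,suppress=True)
d=grab('wrist');save(d,'w3.pkl');cv2.imwrite('pics/w3.png',cv2.resize(d['img'][100:340,180:460,::-1],None,fx=2,fy=2))
print(ctrl.get_obs()['tool_pos'])
```

```text
[0.4333 0.0977 0.1568]
```

View pics/w3.png

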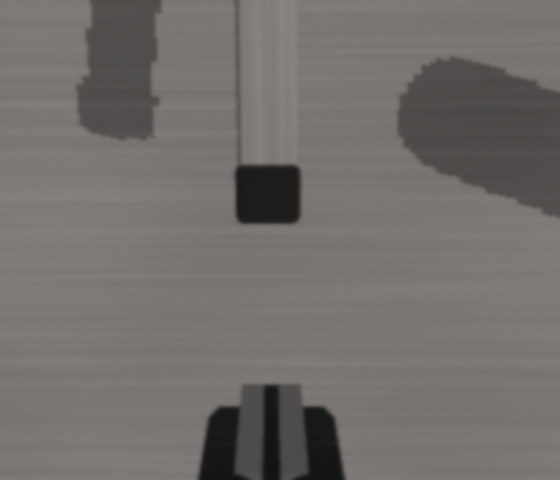

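The pad spans crop (236–300, 165–223) and is centred with the fingers. I can get its height from its 32 px width.

Run:
```python
from h import *
import pickle
np.set_printoptions(precision=4,suppress=True)
d=pickle.load(open('w3.pkl','rb'));print(d['fx'])
g=cv2.cvtColor(d['img'],cv2.COLOR_RGB2GRAY)[170:225,285:345];m=(g<50).astype(np.uint8);n,l,st,ce=cv2.connectedComponentsWithStats(m);k=1+st[1:,4].argmax();print(st[k])
v0,v1=170+st[k][1],170+st[k][1]+st[k][3]
for z in(.036,.046,.056,.066):
    print(z,ray(d,314,v0,z),ray(d,314,v1,z),ray(d,314+st[k][2]/2,(v0+v1)/2,z)[1]-ray(d,314-st[k][2]/2,(v0+v1)/2,z)[1])
```

```text
346.3580055616578
[ 13  13  31  28 854]
0.036 [0.4693 0.0982 0.036 ] [0.4463 0.0982 0.036 ] -0.025105251594337116
0.046 [0.471  0.0982 0.046 ] [0.4488 0.0982 0.046 ] -0.024197842267521072
0.056 [0.4726 0.0982 0.056 ] [0.4513 0.0982 0.056 ] -0.023290432940705055
0.066 [0.4743 0.0981 0.066 ] [0.4538 0.0981 0.066 ] -0.022383023613889025
```

Request:
servo_tool([
  [[0,3.1,0,2,0],[0,3.1,0,6,0],[0,3.1,0,8.4,0],[0,3.1,0,9,0],[0,3.1,0,9.4,0]],
])

```text
t: 4.85
tool_pos: [0.4627, 0.0975, 0.0592]
tool_rot: [3.141, 0.0, -0.004]
contact_force: [-0.3, 1.7, -0.0]
opening: 0.0001
grip_force: 0.0
```

Request:
servo_tool([
  [[0,0,0,0.3,0],[0,0,0,0.5,0],[0,0,0,0.5,0]],
])

```text
t: 5.15
tool_pos: [0.4642, 0.0976, 0.0566]
tool_rot: [-3.142, -0.001, -0.003]
contact_force: [-0.7, 0.5, -0.5]
opening: 0.0001
grip_force: 0.0
```

Request:
servo_tool([
  [[0,0,0,0.2,0],[0,0,0,0.4,0],[0,0,0,0.4,0]],
])

```text
t: 5.45
tool_pos: [0.464, 0.0977, 0.0521]
tool_rot: [-3.141, -0.001, -0.002]
contact_force: [-0.8, 0.3, 0.9]
opening: 0.0003
grip_force: 0.6
```

Request:
servo_tool([
  [[0,0,0,0.3,0],[0,0,0,0.3,0]],
])

```text
t: 5.65
tool_pos: [0.4636, 0.0976, 0.0485]
tool_rot: [-3.141, -0.001, -0.001]
contact_force: [0.3, -0.3, 1.2]
opening: 0.0001
grip_force: 0.4
```

Request:
servo_tool([
  [[0,0,0,0.3,0],[0,0,0,0.3,0]],
])

```text
t: 5.85
tool_pos: [0.4634, 0.0976, 0.0452]
tool_rot: [-3.142, -0.001, 0.0]
contact_force: [0.2, -0.1, 0.5]
opening: 0.0
grip_force: 0.1
```

Run:
```python
from h import *
import pickle
np.set_printoptions(precision=4,suppress=True)
d=pickle.load(open('w3.pkl','rb'))
for z in (.138,.147,.157): print(ray(d,315,292,z))
d=grab('wrist');s=grab('scene')
cv2.imwrite('pics/w4.png',np.hstack([cv2.resize(d['img'][100:400,160:480,::-1],(400,375)),cv2.resize(s['img'][215:265,345:398,::-1],(400,375),interpolation=3)]))
```

```text
[0.425  0.0973 0.138 ]
[0.4297 0.0973 0.147 ]
[0.4348 0.0973 0.157 ]
```

View pics/w4.png

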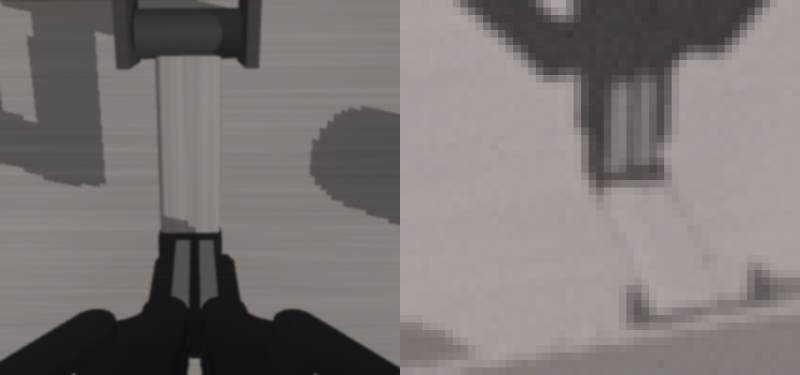

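Request:
servo_tool([
  [[0,0,0,-2,0],[0,1,0,-2,0],[0,1,0,-1,0],[0,1,0,-0.3,0],[0,1,0,-0.3,0]],
])

```text
t: 6.45
tool_pos: [0.4713, 0.0975, 0.0457]
tool_rot: [3.141, 0.0, -0.009]
contact_force: [0.2, -0.1, 0.0]
opening: 0.0003
grip_force: 0.0
```

Request:
servo_tool([
  [[0,0,0,0.3,0],[0,0,0,0.3,0]],
])

```text
t: 6.65
tool_pos: [0.4729, 0.0976, 0.0449]
tool_rot: [3.142, 0.001, -0.002]
contact_force: [-1.3, 0.9, -0.3]
opening: 0.0001
grip_force: 0.0
```

Request:
servo_tool([
  [[0,0,0,0.3,0],[0,0,0,0.3,0]],
])

```text
t: 6.85
tool_pos: [0.4736, 0.0976, 0.0426]
tool_rot: [-3.142, -0.001, -0.0]
contact_force: [-0.6, 0.1, 0.2]
opening: -0.0001
grip_force: 0.0
```

Request:
servo_tool([
  [[0,0,0,0.4,0],[0,0,0,0.4,0]],
])

```text
t: 7.05
tool_pos: [0.4737, 0.0976, 0.0386]
tool_rot: [-3.142, -0.001, -0.001]
contact_force: [0.6, 0.5, -0.4]
opening: -0.0001
grip_force: 0.1
```

Request:
servo_tool([
  [[0,0,0,0.4,0],[0,0,0,0.4,0]],
])

```text
t: 7.25
tool_pos: [0.474, 0.0976, 0.0362]
tool_rot: [3.141, 0.001, -0.0]
contact_force: [-5.4, -0.1, 11.3]
opening: -0.0005
grip_force: 5.6
```

Run:
```python
from h import *
np.set_printoptions(precision=4,suppress=True)
o=ctrl.get_obs();print(o['tool_pos'],o['contact_force'],o['wrist_torque'])
d=grab('wrist');s=grab('top')
cv2.imwrite('pics/w5.png',np.hstack([cv2.resize(d['img'][100:400,160:480,::-1],(400,375)),cv2.resize(s['img'][250:300,265:318,::-1],(400,375),interpolation=3)]))
```

```text
[0.474  0.0976 0.0362] [-5.3795 -0.0641 11.2989] [-0.0605  0.9229 -0.0235]
```

View pics/w5.png

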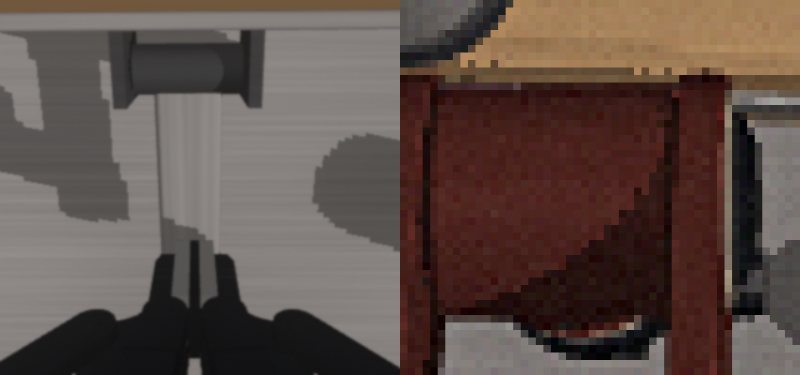

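Request:
servo_tool([
  [[0,0,0,-4,0],[0,0,0,-8,0],[0,-2,0,-11,0],[0,-4,0,-12,0],[0,-4,0,-12,0]],
])

```text
t: 7.85
tool_pos: [0.4337, 0.0978, 0.1565]
tool_rot: [-3.141, -0.001, -0.007]
contact_force: [-0.2, -0.2, -0.2]
opening: -0.0002
grip_force: 0.0
```

Run:
```python
from h import *
np.set_printoptions(precision=4,suppress=True)
print(ctrl.get_obs()['tool_pos'])
d=grab('wrist');s=grab('scene');save(d,'w6.pkl');save(s,'s6.pkl')
g=cv2.cvtColor(d['img'],cv2.COLOR_RGB2GRAY)[150:260,285:345];m=(g<50).astype(np.uint8);n,l,st,ce=cv2.connectedComponentsWithStats(m);print(st)
for k in range(1,n):
  if st[k][4]>300:
    v0,v1=150+st[k][1],150+st[k][1]+st[k][3]
    for z in(.036,.046,.056,.066):
      print(z,ray(d,314,v0,z),ray(d,314,v1,z),ray(d,314+st[k][2]/2,(v0+v1)/2,z)[1]-ray(d,314-st[k][2]/2,(v0+v1)/2,z)[1])
cv2.imwrite('pics/w6.png',np.hstack([cv2.resize(d['img'][100:400,160:480,::-1],(400,375)),cv2.resize(s['img'][215:265,345:398,::-1],(400,375),interpolation=3)]))
```

```text
[0.4337 0.0978 0.1565]
[[   0    0   60  110 5867]
 [  14   32   30   25  733]]
0.036 [0.4702 0.0981 0.036 ] [0.4499 0.0981 0.036 ] -0.02402114791815438
0.046 [0.4718 0.0981 0.046 ] [0.4523 0.0981 0.046 ] -0.023144470284598415
0.056 [0.4735 0.098  0.056 ] [0.4547 0.098  0.056 ] -0.022267792651042423
0.066 [0.4751 0.098  0.066 ] [0.4571 0.098  0.066 ] -0.02139111501748646
```

View pics/w6.png

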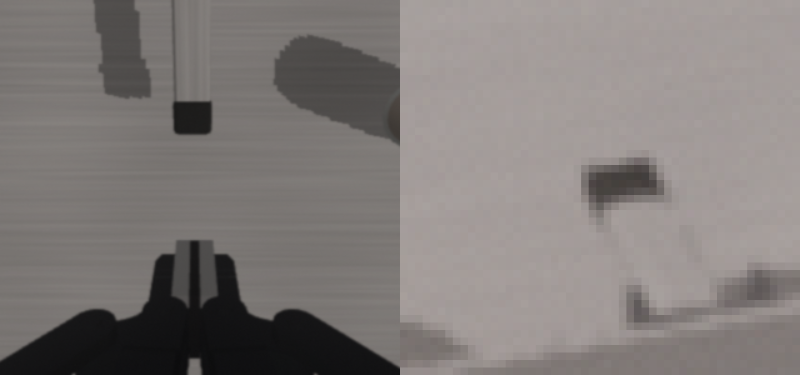

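The pad is now smaller and lower (wrist crop (192,117), scene crop (622,182)). I'll check its height by crossing the two views.

Run:
```python
from h import *
import pickle
np.set_printoptions(precision=4,suppress=True)
W=pickle.load(open('w6.pkl','rb'));S=pickle.load(open('s6.pkl','rb'))
f=lambda d,p:(d['C'][:3,3],d['C'][:3,:3]@np.array([(p[0]-d['cx'])/d['fx'],(p[1]-d['cy'])/d['fy'],1]))
def tri(a,b):
    o1,d1=f(W,a);o2,d2=f(S,b);s=np.linalg.lstsq(np.c_[d1,-d2],o2-o1,rcond=None)[0];return o1+d1*s[0],o2+d2*s[1]
print(tri((314,194.5),(374.4,239)))
for z in (.04,.046,.052,.06):
    print(z,ray(W,314,194.5,z),ray(S,374.4,239,z))
g=cv2.cvtColor(S['img'],cv2.COLOR_RGB2GRAY)[232:246,366:384];print(g)
```

```text
(array([0.4614, 0.0981, 0.0421]), array([0.4618, 0.0991, 0.042 ]))
0.04 [0.461  0.0981 0.04  ] [0.4594 0.0999 0.04  ]
0.046 [0.4622 0.0981 0.046 ] [0.4665 0.0976 0.046 ]
0.052 [0.4634 0.098  0.052 ] [0.4735 0.0953 0.052 ]
0.06 [0.465 0.098 0.06 ] [0.483  0.0922 0.06  ]
[[157 159 158 159 160 158 160 158 160 159 156 158 158 157 157 156 157 156]
 [159 159 160 160 159 158 159 158 157 158 159 157 157 156 155 156 155 155]
 [158 158 159 157 158 158 160 158 159 157 157 158 157 157 157 158 157 156]
 [157 157 159 158 159 157 159 158 158 151 150 146 154 159 157 159 156 158]
 [158 159 158 154 147 148 147 144 132 119 109 112 136 154 160 155 157 157]
 [159 161 154 133 113 105  98  93  85  77  71  75 108 146 156 158 156 156]
 [161 161 156 118  83  69  67  64  65  63  62  64  87 133 155 159 157 157]
 [158 159 156 115  71  66  68  65  65  67  68  64  72 110 145 157 155 157]
 [160 157 156 121  78  68  68  69  71  77  83  85  84 104 139 152 155 158]
 [159 158 154 135  96  76  84  96 108 114 121 125 126 129 137 150 155 157]
 [157 157 160 151 117  98 122 136 149 152 152 155 152 151 148 152 157 157]
 [156 157 158 155 135 122 146 157 158 157 157 155 156 157 155 158 156 158]
 [157 156 156 156 147 135 148 160 158 157 156 156 155 157 157 157 156 156]
 [156 156 158 158 156 145 147 157 159 156 156 156 156 155 155 157 149 151]]
```

The lever reads fully down, with 11 N against its stop. The fingertip reach seemed shorter than stated, so I'll check it by touching the counter gently here.

Request:
servo_tool([
  [[0,0,0,4,0],[0,0,0,8,0],[0,0,0,11,0],[0,0,0,12.7,0],[0,0,0,12.7,0]],
])

```text
t: 8.45
tool_pos: [0.43, 0.0973, 0.0229]
tool_rot: [3.141, 0.0, -0.015]
contact_force: [-0.3, 0.3, 0.1]
opening: -0.0002
grip_force: 0.0
```

Request:
servo_tool([
  [[0,0,0,0.3,0],[0,0,0,0.3,0]],
])

```text
t: 8.65
tool_pos: [0.4343, 0.0976, 0.0251]
tool_rot: [-3.142, -0.0, -0.001]
contact_force: [-0.6, -0.2, 0.3]
opening: 0.0002
grip_force: 0.0
```

Request:
servo_tool([
  [[0,0,0,0.3,0],[0,0,0,0.3,0]],
])

```text
t: 8.85
tool_pos: [0.4341, 0.0976, 0.0223]
tool_rot: [-3.141, -0.001, -0.002]
contact_force: [-0.1, 0.1, 0.1]
opening: 0.0003
grip_force: 0.0
```

Request:
servo_tool([
  [[0,0,0,0.3,0],[0,0,0,0.4,0]],
])

```text
t: 9.05
tool_pos: [0.4336, 0.0976, 0.0178]
tool_rot: [-3.142, -0.001, -0.001]
contact_force: [0.9, 0.5, 0.6]
opening: -0.0003
grip_force: 0.0
```

Request:
servo_tool([
  [[0,0,0,0.2,0],[0,0,0,0.2,0]],
])

```text
t: 9.25
tool_pos: [0.4333, 0.0976, 0.0154]
tool_rot: [3.142, 0.001, -0.001]
contact_force: [-0.9, -0.4, -0.2]
opening: -0.0002
grip_force: 0.0
```

Request:
servo_tool([
  [[5,0,0,-5,0],[5,0,0,-10,0],[5,0,0,-15,0],[5,0,0,-20,0],[5,0,0,-25,0]],
])

```text
t: 9.75
tool_pos: [0.4331, 0.0976, 0.2678]
tool_rot: [-3.142, -0.001, -0.001]
contact_force: [1.1, -0.4, 0.7]
opening: 0.0503
grip_force: 0.0
```

Request:
servo_tool([
  [[5,1,-2.5,-4,0],[5,4,-5,-6,0],[5,7,-7.5,-6,0],[5,10,-9.8,-6,0],[5,10,-9.8,-6,0]],
])

```text
t: 10.25
tool_pos: [0.5353, 0.1975, 0.3236]
tool_rot: [3.141, 0.004, -0.004]
contact_force: [0.2, -0.7, -0.0]
opening: 0.0501
grip_force: 0.0
```

Run:
```python
from h import *
np.set_printoptions(precision=4,suppress=True)
o=ctrl.get_obs();print(o['tool_pos'],o['q'],o['opening'])
d=grab('wrist','w7.png');save(d,'w7.pkl')
```

```text
[0.5353 0.1975 0.3236] [ 0.2228 -0.1151  1.6079  0.0005  1.6516  1.7913] 0.05014012840877627
```

View pics/w7.png

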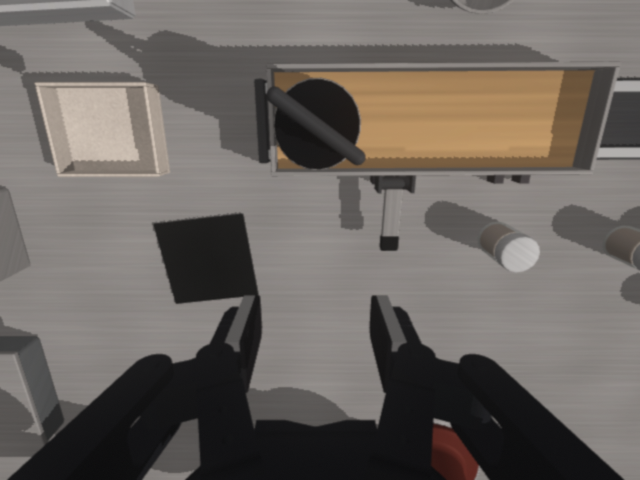

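The wrist view shows the bar ends at (273,94) and (360,157), and the lid centre at about (317,124). The shaker1 cap is at (519,253) and the mat at (207,258).

Run:
```python
from h import *
import pickle
np.set_printoptions(precision=4,suppress=True)
d=pickle.load(open('w7.pkl','rb'))
a,b=ray(d,273,94,.209),ray(d,360,157,.209);print(a,b,(a+b)/2,np.linalg.norm(a-b),np.degrees(np.arctan2(*(a-b)[1::-1])))
print('lid',ray(d,317,124,.157))
P=np.array([ray(d,*p,.004) for p in[(154,223),(243,213),(260,294),(176,303)]]);print('mat',P.mean(0),np.degrees(np.arctan2(*(P[0]-P[3])[1::-1])),np.degrees(np.arctan2(*(P[1]-P[2])[1::-1])))
print('sh1',ray(d,519,253,.07));print('lip',ray(d,595,170,.065),ray(d,276,173,.065),ray(d,617,66,.065),ray(d,272,66,.065))
for z in(0,.03,.065):print('bar',ray(d,262,120,z),ray(d,257,120,z))
```

```text
[0.6349 0.2272 0.209 ] [0.591  0.1631 0.209 ] [0.6129 0.1952 0.209 ] 0.0776619211049258 55.61703830983546
lid [0.6139 0.1955 0.157 ]
mat [0.4209 0.3541 0.004 ] 6.498138513119002 7.833820478872938
sh1 [ 0.4589 -0.0601  0.07  ]
lip [ 0.562  -0.1322  0.065 ] [0.5576 0.2432 0.065 ] [ 0.6724 -0.1263  0.065 ] [0.6715 0.2435 0.065 ]
bar [0.6164 0.2663 0.    ] [0.6164 0.2728 0.    ]
bar [0.6165 0.262  0.03  ] [0.6165 0.268  0.03  ]
bar [0.6167 0.2569 0.065 ] [0.6167 0.2625 0.065 ]
```

Request:
servo_tool([
  [[5,2,0,0,-8.5],[5,4,0,0,-17],[5,6,0,0,-25.5],[5,7.8,0,0,-34],[5,7.8,0,0,-42.5]],
])

```text
t: 10.8
tool_pos: [0.6121, 0.1945, 0.3255]
tool_rot: [2.925, 1.146, -0.001]
contact_force: [-0.0, 1.0, -0.0]
opening: 0.0498
grip_force: 0.0
```

Request:
servo_tool([
  [[5,0,0,0,-8],[5,0,0,0,-14.5],[5,0,0,0,-14.5],[5,0,0,0,-14.5]],
])

```text
t: 11.2
tool_pos: [0.611, 0.1951, 0.3261]
tool_rot: [2.763, 1.495, 0.0]
contact_force: [-0.1, -0.5, -0.4]
opening: 0.05
grip_force: 0.0
```

Run:
```python
from h import *
np.set_printoptions(precision=4,suppress=True)
o=ctrl.get_obs();Rm=R.from_rotvec(o['tool_rot']).as_matrix();print(o['tool_pos'],np.degrees(np.arctan2(Rm[1,0],Rm[0,0])))
print(100*Rm.T@(np.array([.613,.1953,.183])-o['tool_pos']))
```

```text
[0.611  0.1951 0.3261] 56.85554097915946
[ 0.1212  0.1545 14.3125]
```

Request:
servo_tool([
  [[5,0.1,0.15,4,0],[5,0.1,0.15,8,0],[5,0.1,0.15,11,0],[5,0.1,0.15,13,0],[5,0.1,0.15,14.3,0]],
])

```text
t: 11.7
tool_pos: [0.612, 0.1953, 0.1803]
tool_rot: [-2.761, -1.497, 0.005]
contact_force: [-0.5, -0.0, 0.9]
opening: 0.05
grip_force: 0.0
```

Request:
servo_tool([
  [[5,0,0,0,0],[0.6,0,0,0,0],[0.6,0,0,0,0],[0.6,0,0,0,0],[0.6,0,0,0,0]],
], newtons=50)

```text
t: 12.2
tool_pos: [0.6141, 0.1957, 0.1849]
tool_rot: [2.76, 1.499, 0.004]
contact_force: [-1.1, -0.9, 5.1]
opening: 0.0101
grip_force: 48.8
```

Request:
servo_tool([
  [[0.6,0,0,0,0],[0.6,0,0,-0.5,0],[0.6,0,0,-1,0],[0.6,0,0,-2,0],[0.6,0,0,-2,0]],
])

```text
t: 12.7
tool_pos: [0.6141, 0.1959, 0.2043]
tool_rot: [2.76, 1.499, 0.004]
contact_force: [1.4, 0.1, -3.1]
opening: 0.0097
grip_force: 48.7
```

Run:
```python
from h import *
d=grab('wrist');s=grab('scene')
cv2.imwrite('pics/w8.png',np.hstack([cv2.resize(d['img'][:,:,::-1],(400,300)),cv2.resize(s['img'][150:300,340:540,::-1],(400,300),interpolation=3)]))
```

```text
(no output)
```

View pics/w8.png

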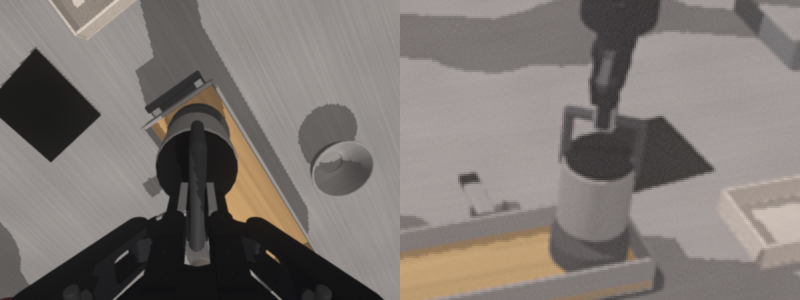

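The canister is lifted clear of the stand (3.1 N of weight, wrist view (200,150)). The lever in the right-hand view is still down. I'm carrying it to the mat.

Request:
servo_tool([
  [[0.6,0,0,-2,0],[0.6,0,0,-4,0],[0.6,0.3,-3,-4,0],[0.6,0.7,-6.5,-4,0],[0.6,1.1,-10,-4,0]],
])

```text
t: 13.3
tool_pos: [0.5344, 0.2597, 0.2423]
tool_rot: [-2.761, -1.498, 0.001]
contact_force: [-0.3, 0.9, -3.1]
opening: 0.0101
grip_force: 48.8
```

Request:
servo_tool([
  [[0.6,0.4,-3.5,0,0],[0.6,0.8,-7.5,0,0],[0.6,1.2,-11.5,0,0],[0.6,1.6,-14.9,0,0],[0.6,1.6,-14.9,0,0]],
])

```text
t: 13.8
tool_pos: [0.4157, 0.3562, 0.2423]
tool_rot: [-2.755, -1.505, 0.002]
contact_force: [0.3, -0.8, -3.2]
opening: 0.0103
grip_force: 48.9
```

Run:
```python
from h import *
np.set_printoptions(precision=4,suppress=True)
o=ctrl.get_obs();Rm=R.from_rotvec(o['tool_rot']).as_matrix();print(o['tool_pos'],o['opening'],o['contact_force'])
print(100*Rm.T@(np.array([.4207,.3545,.1255])-o['tool_pos']))
d=grab('wrist','w9.png');s=grab('top','t9.png');save(d,'w9.pkl')
cv2.imwrite('pics/w9v.png',np.hstack([cv2.resize(d['img'][:,:,::-1],(400,300)),cv2.resize(s['img'][230:350,150:310,::-1],(400,300),interpolation=3)]))
```

```text
[0.4157 0.3562 0.2423] 0.010253577033152574 [ 0.2924 -0.7952 -3.2391]
[ 0.127   0.5541 11.6779]
```

View pics/w9v.png

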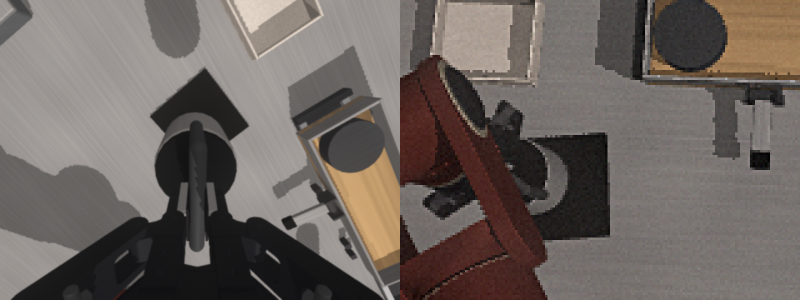

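The canister hangs over the mat (wrist view (195,150), mat around it). I'm lowering it.

Request:
servo_tool([
  [[0.6,0,0,3,0],[0.6,0,0,6,0],[0.6,0,0,8,0],[0.6,0,0,9.5,0],[0.6,0,0,10,0]],
])

```text
t: 14.4
tool_pos: [0.4188, 0.3527, 0.1405]
tool_rot: [2.761, 1.498, -0.005]
contact_force: [-1.5, -0.7, -3.4]
opening: 0.0095
grip_force: 48.9
```

Request:
servo_tool([
  [[0.6,0,0,0.2,0],[0.6,0,0,0.4,0],[0.6,0,0,0.4,0]],
])

```text
t: 14.7
tool_pos: [0.4198, 0.3542, 0.1398]
tool_rot: [-2.761, -1.499, -0.003]
contact_force: [0.0, -0.3, -3.5]
opening: 0.0101
grip_force: 48.9
```

Request:
servo_tool([
  [[0.6,0,0,0.4,0],[0.6,0,0,0.8,0],[0.6,0,0,1.1,0],[0.6,0,0,1.1,0]],
])

```text
t: 15.1
tool_pos: [0.4186, 0.3536, 0.1269]
tool_rot: [2.76, 1.5, -0.002]
contact_force: [-0.3, -0.6, -4.3]
opening: 0.0098
grip_force: 48.9
```

Request:
servo_tool([
  [[0.6,0,0,0.1,0],[0.6,0,0,0.2,0],[0.6,0,0,0.3,0],[0.6,0,0,0.3,0]],
])

```text
t: 15.5
tool_pos: [0.4191, 0.3538, 0.1246]
tool_rot: [2.761, 1.5, -0.0]
contact_force: [0.8, -0.8, -4.0]
opening: 0.01
grip_force: 48.9
```

Request:
servo_tool([
  [[0.6,0,0,0.1,0],[0.6,0,0,0.2,0],[0.6,0,0,0.2,0]],
])

```text
t: 15.8
tool_pos: [0.4196, 0.3545, 0.1242]
tool_rot: [-2.76, -1.499, -0.002]
contact_force: [-3.0, -0.5, 4.0]
opening: 0.0099
grip_force: 49.7
```

Request:
servo_tool([
  [[0.6,0,0,0.1,0],[0.6,0,0,0.1,0]],
])

```text
t: 16.0
tool_pos: [0.4199, 0.3548, 0.1242]
tool_rot: [-2.76, -1.499, -0.004]
contact_force: [-3.8, -1.9, 8.7]
opening: 0.01
grip_force: 50.1
```

Request:
servo_tool([
  [[0.6,0,0,-0.1,0],[2.5,0,0,-0.1,0],[5,0,0,-0.1,0],[5,0,0,-0.1,0],[5,0,0,-2,0]],
])

```text
t: 16.5
tool_pos: [0.4173, 0.3525, 0.1384]
tool_rot: [2.76, 1.499, -0.01]
contact_force: [0.6, -0.4, -0.2]
opening: 0.0499
grip_force: 0.0
```

Request:
servo_tool([
  [[5,0,0,-4,0],[5,0,0,-8,0],[5,0,0,-12,0],[5,0,0,-13,0]],
])

```text
t: 16.9
tool_pos: [0.4212, 0.3551, 0.2778]
tool_rot: [-2.76, -1.499, -0.015]
contact_force: [0.5, 0.0, 0.6]
opening: 0.0498
grip_force: 0.0
```

Run:
```python
from h import *
np.set_printoptions(precision=4,suppress=True)
o=ctrl.get_obs();Rm=R.from_rotvec(o['tool_rot']).as_matrix();print(o['tool_pos'],o['q'])
d=grab('wrist');s=grab('scene');save(d,'w10.pkl');save(s,'s10.pkl')
cv2.imwrite('pics/w10.png',np.hstack([cv2.resize(d['img'][:,:,::-1],(400,300)),cv2.resize(s['img'][170:320,140:500,::-1],(400,300),interpolation=3)]))
```

```text
[0.4212 0.3551 0.2778] [ 0.5654 -0.159   1.7224 -0.0002  1.5687  1.1411]
```

View pics/w10.png

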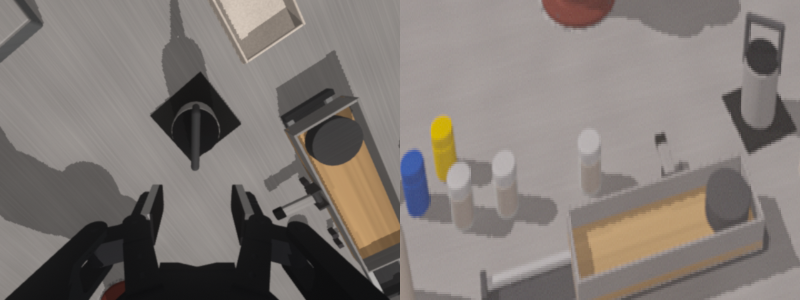

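The canister stands upright in the middle of the mat (wrist (200,125)), the lever is down, and the three clear shakers are unmoved in the scene view. That was my 14th picture, so from here I work by numbers. Next I move to shaker1.

Request:
servo_tool([
  [[7,-3.9,2.4,0,8.4],[7,-7.8,4.8,0,16.8],[7,-11.7,7.2,0,25.2],[7,-15.6,9.6,0,33.6],[7,-19.5,12,0,42]],
])

```text
t: 17.5
tool_pos: [0.4122, 0.1233, 0.2685]
tool_rot: [3.115, 0.402, -0.007]
contact_force: [1.6, 0.3, 0.1]
opening: 0.0699
grip_force: 0.0
```

Request:
servo_tool([
  [[7,-1.2,4,1,4],[7,-2.4,8.2,2,8],[7,-3.6,12.4,4,12],[7,-5.2,16.8,5.5,14.9],[7,-5.2,17.8,5.5,14.9]],
])

```text
t: 18.0
tool_pos: [0.4064, -0.0632, 0.2111]
tool_rot: [-3.14, 0.007, 0.013]
contact_force: [-0.3, -0.3, -0.4]
opening: 0.0702
grip_force: 0.0
```

```bash
cat >> h.py <<'E'
def bestcircle(d,p,mm=40):
    "cap circle nearest world guess p (z=.07) in image d; returns world xy, radius in m"
    u,v=proj(d,[p[0],p[1],.07]);s=np.linalg.norm(np.array(proj(d,[p[0],p[1]+.025,.07]))-[u,v])
    w=int(s*(1.5+mm/25)); x0,y0=max(0,int(u-w)),max(0,int(v-w))
    g=cv2.cvtColor(d['img'],cv2.COLOR_RGB2GRAY)[y0:int(v+w),x0:int(u+w)];k=4
    g=cv2.GaussianBlur(cv2.resize(g,None,fx=k,fy=k,interpolation=cv2.INTER_CUBIC),(9,9),2)
    c=cv2.HoughCircles(g,cv2.HOUGH_GRADIENT,1,s*k,param1=80,param2=12,minRadius=int(.85*s*k),maxRadius=int(1.15*s*k))
    out=[]
    if c is not None:
        for a,b,r in c[0][:5]:
            q=ray(d,x0+(a+.5)/k-.5,y0+(b+.5)/k-.5,.07)
            pi=d['img'][int(y0+b/k),int(x0+a/k)]
            out.append((q[0].round(4),q[1].round(4),round(float(r/k/s*25),1),pi.tolist()))
    return out
def state():
    o=ctrl.get_obs();M=R.from_rotvec(o['tool_rot']).as_matrix();return o,M
def togo(p):
    o,M=state();print('pos',o['tool_pos'].round(4),'yaw',np.degrees(np.arctan2(M[1,0],M[0,0])).round(1),'togo cm',(100*M.T@(np.array(p)-o['tool_pos'])).round(2))
E
python3 - <<'E'
from h import *
T=grab('top');W=grab('wrist')
for g in [(.459,-.06),(.4507,-.2445),(.4493,-.3392)]:
    print('top',g,bestcircle(T,g))
for g in [(.459,-.06),(.4507,-.2445)]: print('wrist',g,bestcircle(W,g))
togo([.459,-.06,.22])
E
```

```text
top (0.459, -0.06) [(np.float64(0.4092), np.float64(-0.0634), 21.6, [49, 24, 22])]
top (0.4507, -0.2445) [(np.float64(0.4508), np.float64(-0.2444), 23.7, [169, 166, 162])]
top (0.4493, -0.3392) [(np.float64(0.45), np.float64(-0.3399), 24.8, [161, 158, 155])]
wrist (0.459, -0.06) []
wrist (0.4507, -0.2445) [(np.float64(0.4553), np.float64(-0.2461), 22.6, [154, 151, 150])]
pos [ 0.4084 -0.0613  0.214 ] yaw -0.1 togo cm [ 5.06 -0.14 -0.62]
```

Run:
```python
from h import *
W=grab('wrist');save(W,'w11.pkl')
print(proj(W,[.459,-.06,.07]),proj(W,[.459,-.035,.07]))
u,v=map(int,proj(W,[.459,-.06,.07]))
g=cv2.cvtColor(W['img'],cv2.COLOR_RGB2GRAY);print(g[v-50:v+51:7,u-50:u+51:7])
for t in (110,120,130,140,150,160,170):
    m=(g[v-60:v+60,u-60:u+60]>t).astype(np.uint8);n,l,st,ce=cv2.connectedComponentsWithStats(m)
    for k in range(1,n):
        if 600<st[k][4]<6000: print(t,st[k],(ce[k]+[u-60,v-60]).round(1),ray(W,*(ce[k]+[u-60,v-60]),.07).round(4))
```

```text
(np.float64(313.0881626206198), np.float64(159.15316121613353)) (np.float64(283.3381821881156), np.float64(159.18195818972697))
[[ 70  76 109 109 111 111 112 112 112 112 114 112 113 113 113]
 [ 71  71  72  77 111 112 113 113 113 113 112 112 112 112 111]
 [ 70  71  71  72  73  74  87 114 115 115 116 115 115 114 114]
 [ 73  74  73  74  75  75  76  86  98 116 117 116 116 115 115]
 [ 71  73  72  73  73  78 142 152 153 155 110 113 112 109 110]
 [ 72  74  74  75  76 142 153 148 150 152 153 119 116 116 114]
 [ 74  74  75  75 127 150 149 149 153 147 150 154 114 114 113]
 [ 74  75  76  77 144 145 152 148 148 152 147 149 120 120 119]
 [115 115  88  76 142 148 147 148 151 148 148 154 117 117 116]
 [118 118 118 119 128 148 148 149 146 153 148 155 116 115 114]
 [118 119 119 120 119 149 151 148 149 149 149 125 116 115 114]
 [117 116 117 117 117 117 144 151 151 150 123 117 117 117 115]
 [118 118 118 119 119 119 119 119 119 119 118 117 116 116 115]
 [118 117 117 118 117 118 117 117 116 115 114 114 113 112 112]
 [116 116 117 117 118 118 117 118 118 118 117 117 116 115 114]]
120 [  36   34   64   59 2640] [317.5 161.8] [ 0.4568 -0.0637  0.07  ]
130 [  37   34   56   58 2501] [317.2 161.6] [ 0.4569 -0.0634  0.07  ]
140 [  38   35   54   56 2382] [317.4 161.7] [ 0.4569 -0.0636  0.07  ]
150 [ 42  36  50  47 680] [325.3 153.8] [ 0.4634 -0.0702  0.07  ]
```

Run:
```python
from h import *
togo([.457,-.0635,.033])
```

```text
pos [ 0.409  -0.0603  0.2151] yaw 0.1 togo cm [ 4.85  0.36 18.19]
```

Request:
servo_tool([
  [[7,2.4,0.2,2,0],[7,4.8,0.35,4,0],[7,4.8,0.35,8,0],[7,4.8,0.35,10,0],[7,4.8,0.35,10,0]],
])

```text
t: 18.65
tool_pos: [0.4552, -0.0611, 0.1128]
tool_rot: [-3.139, -0.008, 0.012]
contact_force: [1.1, -0.0, -0.6]
opening: 0.0698
grip_force: 0.0
```

```bash
cat >> h.py <<'E'
def cap(W,p,t=135,h=60):
    u,v=map(int,proj(W,[p[0],p[1],.07]));x0,y0=max(0,u-h),max(0,v-h)
    g=cv2.cvtColor(W['img'],cv2.COLOR_RGB2GRAY)
    m=(g[y0:v+h,x0:u+h]>t).astype(np.uint8);n,l,st,ce=cv2.connectedComponentsWithStats(m)
    for k in range(1,n):
        if 600<st[k][4]<9000: c=st[k];q=ce[k]+[x0,y0];print('cap',c,q.round(1),ray(W,*q,.07).round(4),'area/expected',round(c[4]/(np.pi*np.linalg.norm(np.array(proj(W,[p[0],p[1]+.025,.07]))-proj(W,[p[0],p[1],.07]))**2),2))
E
python3 - <<'E'
from h import *
W=grab('wrist');cap(W,(.457,-.0635));togo([.457,-.0635,.033])
E
```

```text
cap [  22   24   77   72 4307] [317.8 258.4] [ 0.4575 -0.0632  0.07  ] area/expected 0.82
pos [ 0.4567 -0.0618  0.1153] yaw 0.3 togo cm [0.06 0.18 8.23]
```

Request:
servo_tool([
  [[7,0,0.15,2.5,0],[7,0,0.15,5,0],[7,0,0.15,7,0],[7,0,0.15,8.2,0],[7,0,0.15,8.2,0]],
])

```text
t: 19.2
tool_pos: [0.4574, -0.0647, 0.0345]
tool_rot: [-3.141, -0.005, 0.001]
contact_force: [-0.0, 0.7, 0.3]
opening: 0.07
grip_force: 0.0
```

Request:
servo_tool([
  [[4.5,0,0,0,0],[4.5,0,0,0,0],[4.5,0,0,0,0],[4.5,0,0,0,0]],
], newtons=30)

```text
t: 19.6
tool_pos: [0.4592, -0.0655, 0.0368]
tool_rot: [3.141, 0.003, 0.006]
contact_force: [0.0, 2.2, 6.1]
opening: 0.0486
grip_force: 31.7
```

Request:
servo_tool([
  [[4.5,0,0,-1,0],[4.5,0,0,-4,0],[4.5,0,0,-8,0],[4.5,0,0,-11,0],[4.5,0,0,-11,0]],
])

```text
t: 20.1
tool_pos: [0.4607, -0.0665, 0.1505]
tool_rot: [3.138, 0.003, 0.015]
contact_force: [1.2, -0.5, -1.7]
opening: 0.0492
grip_force: 32.4
```

Run:
```python
from h import *
o,M=state();print(o['opening'],o['grip_force'],o['contact_force'].round(1));togo([.614,.095,.071])
```

```text
0.0492277911892023 32.36745284870267 [ 1.2 -0.5 -1.7]
pos [ 0.4607 -0.0665  0.1505] yaw 0.1 togo cm [ 15.29 -16.14   8.04]
```

Request:
servo_tool([
  [[4.5,3,-3.2,0,0],[4.5,6,-6.4,0,0],[4.5,9,-9.6,0,0],[4.5,12.3,-12.9,0,0],[4.5,15.2,-16,0,0]],
])

```text
t: 20.6
tool_pos: [0.6093, 0.0964, 0.1426]
tool_rot: [3.141, 0.004, -0.004]
contact_force: [-0.6, -0.6, -1.5]
opening: 0.0491
grip_force: 32.5
```

Request:
servo_tool([
  [[4.5,0,0,2,0],[4.5,0,0,4,0],[4.5,0,0,5,0],[4.5,0,0,5,0]],
])

```text
t: 21.0
tool_pos: [0.6066, 0.0947, 0.091]
tool_rot: [3.141, 0.003, -0.01]
contact_force: [0.8, 0.1, -1.0]
opening: 0.0491
grip_force: 32.8
```

Run:
```python
from h import *
o,M=state();print(o['opening'],o['grip_force'],o['contact_force'].round(1));togo([.614,.095,.0735])
```

```text
0.04913773429988582 32.75850132107735 [ 0.8  0.1 -1. ]
pos [0.6066 0.0947 0.091 ] yaw 0.1 togo cm [ 0.75 -0.03  1.75]
```

Request:
servo_tool([
  [[4.5,0.4,0,0.5,0],[4.5,0.4,0,1,0],[4.5,0.4,0,1.4,0],[4.5,0.4,0,1.4,0],[4.5,0.4,0,1.4,0]],
])

```text
t: 21.5
tool_pos: [0.6133, 0.095, 0.0809]
tool_rot: [3.142, 0.003, 0.0]
contact_force: [-0.3, -0.5, -1.7]
opening: 0.0491
grip_force: 32.8
```

Request:
servo_tool([
  [[4.5,0,0,0.2,0],[4.5,0,0,0.2,0]],
])

```text
t: 21.7
tool_pos: [0.6132, 0.095, 0.0787]
tool_rot: [-3.142, -0.003, -0.0]
contact_force: [-0.7, 0.4, -1.9]
opening: 0.0491
grip_force: 32.8
```

Request:
servo_tool([
  [[4.5,0,0,0.2,0],[4.5,0,0,0.2,0]],
])

```text
t: 21.9
tool_pos: [0.613, 0.095, 0.0764]
tool_rot: [-3.142, -0.003, 0.001]
contact_force: [0.3, 0.7, -2.4]
opening: 0.0484
grip_force: 32.8
```

Request:
servo_tool([
  [[4.5,0,0,0.2,0],[4.5,0,0,0.3,0],[4.5,0,0,0.3,0]],
])

```text
t: 22.2
tool_pos: [0.613, 0.095, 0.0734]
tool_rot: [3.142, 0.003, -0.001]
contact_force: [0.2, -0.3, -2.2]
opening: 0.0488
grip_force: 32.8
```

Request:
servo_tool([
  [[4.5,0,0,0.15,0],[4.5,0,0,0.15,0]],
])

```text
t: 22.4
tool_pos: [0.6131, 0.095, 0.072]
tool_rot: [-3.142, -0.003, 0.001]
contact_force: [1.7, -0.3, -1.9]
opening: 0.0488
grip_force: 32.8
```

Request:
servo_tool([
  [[4.5,0,0,0.1,0],[4.5,0,0,0.2,0],[4.5,0,0,0.2,0]],
])

```text
t: 22.7
tool_pos: [0.6137, 0.095, 0.0719]
tool_rot: [3.141, 0.003, 0.001]
contact_force: [-3.7, -1.3, 5.2]
opening: 0.0491
grip_force: 33.0
```

Request:
servo_tool([
  [[4.5,0,0,0.1,0],[4.5,0,0,0.1,0]],
])

```text
t: 22.9
tool_pos: [0.6139, 0.0951, 0.0719]
tool_rot: [3.141, 0.003, 0.002]
contact_force: [-4.7, -0.4, 9.7]
opening: 0.0492
grip_force: 33.4
```

Request:
servo_tool([
  [[4.8,0,0,-0.1,0],[5.4,0,0,-0.1,0],[6,0,0,-0.1,0],[6,0,0,-3,0],[6,0,0,-7.5,0]],
])

```text
t: 23.4
tool_pos: [0.6102, 0.0948, 0.1402]
tool_rot: [3.141, 0.003, -0.014]
contact_force: [1.4, 0.1, 0.8]
opening: 0.0604
grip_force: 0.0
```

Request:
servo_tool([
  [[6,-1,1,-4,0],[6,-4,4,-6.5,0],[6,-7,7.5,-7,0],[6,-9.5,11.5,-7,0],[6,-12,15.5,-7,0]],
])

```text
t: 23.9
tool_pos: [0.4926, -0.0613, 0.2145]
tool_rot: [3.141, 0.005, 0.002]
contact_force: [0.8, -1.6, -0.2]
opening: 0.0604
grip_force: 0.0
```

Request:
servo_tool([
  [[7,-2.2,4.4,0,0],[7,-4.5,8.8,0,0],[7,-6.7,13.2,0,0],[7,-9,17,0,0],[7,-9,18.5,0,0]],
])

```text
t: 24.4
tool_pos: [0.4018, -0.2482, 0.214]
tool_rot: [3.141, -0.004, -0.001]
contact_force: [-0.1, -0.2, 0.2]
opening: 0.0701
grip_force: 0.0
```

Run:
```python
from h import *
T=grab('top');W=grab('wrist')
for g in [(.614,.095),(.4507,-.2445),(.4493,-.3392)]: print('top',g,bestcircle(T,g))
cap(W,(.4507,-.2445));cap(W,(.4493,-.3392));togo([.4507,-.2445,.034])
d=T;u,v=map(int,proj(T,[.614,.095,.105]));print(u,v,cv2.cvtColor(T['img'],cv2.COLOR_RGB2GRAY)[v-14:v+18:2,u-14:u+16:2])
```

```text
top (0.614, 0.095) [(np.float64(0.6175), np.float64(0.0991), 25.0, [170, 164, 162])]
top (0.4507, -0.2445) [(np.float64(0.4501), np.float64(-0.2459), 25.7, [28, 7, 7]), (np.float64(0.4075), np.float64(-0.2479), 28.1, [8, 12, 14])]
top (0.4493, -0.3392) [(np.float64(0.4067), np.float64(-0.3107), 22.7, [33, 16, 17])]
cap [  36   32   56   56 2457] [311.6 162.4] [ 0.4514 -0.2469  0.07  ] area/expected 0.89
cap [  36   33   55   56 2384] [422.8 163.9] [ 0.4499 -0.3409  0.07  ] area/expected 0.87
pos [ 0.4035 -0.247   0.214 ] yaw -0.1 togo cm [ 4.71 -0.26 18.  ]
296 241 [[ 64  65  61  59  63  58  59  43  46  66  69  61  66  85 102]
 [128 127 121 104 102  98 104  94  95  97  79  80  81  83  62]
 [133 121 125 123 122 123 125 117 117 124 116 115 119 115 121]
 [ 80 128 132 128 128 131 123 128 127 129 122 126 119 128 122]
 [ 81  77  73  72 127 120 134 165 153 108 124 123 128 126 124]
 [ 80  86  87  83  89 160 161 156 156 160 150 125 123 127 123]
 [ 86  84  79  71 162 162 156 159 156 154 164 137 133 129 133]
 [ 91  86  84  91 160 152 163 162 163 159 156 155 129 130 133]
 [ 77  75  80  79 161 164 158 166 161 156 167 152 126 128 127]
 [ 83  84  87  77 171 160 161 163 160 164 157 146 131 126 123]
 [ 89  85  90  90  97 168 168 161 165 162 169 111 145 138 142]
 [ 87  87  87  88  81  86 169 177 178 162 118 116 134 132 139]
 [135 142 154  80  89  60  64  89 115  85  97 140 139 137 138]
 [146 145 142 138 146 152  72  68  79 100 142 138 140 135 142]
 [ 79  74 133 130 128 130 134 144 136 141 137 147 137 143 142]
 [ 84  84  81  82  72 136 130 133 129 130 131 131 134 127 129]]
```

Request:
servo_tool([
  [[7,2.4,0,3,0],[7,4.7,-0.1,6,0],[7,4.7,-0.1,10,0],[7,4.7,-0.1,10,0]],
])

```text
t: 24.9
tool_pos: [0.4482, -0.24, 0.1077]
tool_rot: [-3.133, -0.007, 0.016]
contact_force: [-1.1, 0.8, -1.5]
opening: 0.0705
grip_force: 0.0
```

Run:
```python
from h import *
W=grab('wrist');cap(W,(.451,-.246));togo([.451,-.246,.034])
```

```text
cap [  23   23   79   73 4504] [326.  259.2] [ 0.4521 -0.2468  0.07  ] area/expected 0.81
pos [ 0.4496 -0.2415  0.111 ] yaw 0.2 togo cm [0.19 0.49 7.7 ]
```

Request:
servo_tool([
  [[7,0,0,2,0],[7,0,0,4.5,0],[7,0,0,7,0],[7,0,0,7.9,0],[7,0,0,7.9,0]],
])

```text
t: 25.45
tool_pos: [0.4511, -0.244, 0.0357]
tool_rot: [-3.141, -0.004, 0.0]
contact_force: [-0.9, -0.5, -0.7]
opening: 0.0705
grip_force: 0.0
```

Request:
servo_tool([
  [[4.5,0,0,0,0],[4.5,0,0,0,0],[4.5,0,0,0,0],[4.5,0,0,0,0]],
])

```text
t: 25.85
tool_pos: [0.4525, -0.2454, 0.0377]
tool_rot: [3.139, 0.003, 0.005]
contact_force: [-1.9, 0.3, 6.9]
opening: 0.0487
grip_force: 31.7
```

Request:
servo_tool([
  [[4.5,0,0,-1,0],[4.5,0,0,-4,0],[4.5,0,0,-8,0],[4.5,0,0,-12,0],[4.5,0,0,-12,0]],
])

```text
t: 26.35
tool_pos: [0.4542, -0.2468, 0.163]
tool_rot: [3.134, 0.003, 0.016]
contact_force: [0.5, -0.3, -0.4]
opening: 0.0485
grip_force: 31.9
```

Run:
```python
from h import *
o,M=state();print(o['opening'],o['grip_force'],o['contact_force'].round(1));togo([.614,.017,.075])
```

```text
0.04854942995528973 31.892112493515015 [ 0.5 -0.3 -0.4]
pos [ 0.4542 -0.2468  0.163 ] yaw 0.1 togo cm [ 15.94 -26.41   8.76]
```

Request:
servo_tool([
  [[4.5,2.3,-3.7,0,0],[4.5,4.6,-7.4,0,0],[4.5,6.9,-11.1,0,0],[4.5,9.2,-14.8,0,0],[4.5,11.5,-18.5,0,0]],
])

```text
t: 26.85
tool_pos: [0.5655, -0.0574, 0.1544]
tool_rot: [-3.141, -0.003, 0.002]
contact_force: [0.6, 0.3, -2.1]
opening: 0.0491
grip_force: 32.0
```

Request:
servo_tool([
  [[4.5,2.3,-3.9,0,0],[4.5,4.6,-7.8,0,0],[4.5,4.6,-7.8,3,0],[4.5,4.6,-7.8,6,0],[4.5,4.6,-7.8,6.5,0]],
])

```text
t: 27.35
tool_pos: [0.6074, 0.0199, 0.0846]
tool_rot: [-3.141, -0.005, 0.016]
contact_force: [0.2, -0.1, -1.9]
opening: 0.0488
grip_force: 32.1
```

Request:
servo_tool([
  [[4.5,0,0,0,0],[4.5,0,0,0,0]],
])

```text
t: 27.55
tool_pos: [0.6121, 0.0186, 0.0916]
tool_rot: [3.141, 0.002, 0.003]
contact_force: [0.3, -0.7, -1.9]
opening: 0.0489
grip_force: 32.1
```

Run:
```python
from h import *
o,M=state();print(o['opening'],o['grip_force'],o['contact_force'].round(1));togo([.614,.017,.0727])
```

```text
0.048942090925815716 32.05845057964325 [ 0.3 -0.7 -1.9]
pos [0.6121 0.0186 0.0916] yaw 0.1 togo cm [0.19 0.16 1.89]
```

Request:
servo_tool([
  [[4.5,0.1,0.1,0.5,0],[4.5,0.1,0.1,1,0],[4.5,0.1,0.1,1.4,0],[4.5,0.1,0.1,1.6,0],[4.5,0.1,0.1,1.7,0]],
])

```text
t: 28.05
tool_pos: [0.6121, 0.018, 0.0728]
tool_rot: [-3.142, -0.003, 0.001]
contact_force: [-0.2, -0.1, -0.7]
opening: 0.0487
grip_force: 32.1
```

Request:
servo_tool([
  [[4.5,0,0,0.15,0],[4.5,0,0,0.15,0]],
])

```text
t: 28.25
tool_pos: [0.613, 0.0179, 0.0727]
tool_rot: [3.141, 0.003, 0.002]
contact_force: [-2.0, -0.2, 2.9]
opening: 0.0486
grip_force: 32.6
```

Request:
servo_tool([
  [[4.5,0,0,0.15,0],[4.5,0,0,0.15,0]],
])

```text
t: 28.45
tool_pos: [0.6133, 0.018, 0.0728]
tool_rot: [3.141, 0.004, 0.003]
contact_force: [-4.1, 1.1, 9.7]
opening: 0.0489
grip_force: 33.1
```

Request:
servo_tool([
  [[4.8,0,0,-0.15,0],[5.4,0,0,-0.15,0],[5.8,0,0,-0.15,0],[5.8,0,0,-3,0],[5.8,0,0,-7.5,0]],
])

```text
t: 28.95
tool_pos: [0.6094, 0.0182, 0.1413]
tool_rot: [-3.141, -0.003, 0.014]
contact_force: [1.0, -0.1, -0.8]
opening: 0.0579
grip_force: 0.0
```

Request:
servo_tool([
  [[6,-1,1,-4,0],[6,-4,4,-6.5,0],[6,-7,7.5,-7,0],[6,-9.5,11.5,-7,0],[6,-12,15.5,-7,0]],
])

```text
t: 29.45
tool_pos: [0.4918, -0.1383, 0.2157]
tool_rot: [3.141, 0.005, 0.002]
contact_force: [-0.3, -0.8, -0.5]
opening: 0.0602
grip_force: 0.0
```

Request:
servo_tool([
  [[7,-2.2,4.4,0,0],[7,-4.5,8.8,0,0],[7,-6.7,13.2,0,0],[7,-9,17.6,0,0],[7,-9,20,0,0]],
])

```text
t: 29.95
tool_pos: [0.4007, -0.3403, 0.2151]
tool_rot: [3.141, -0.003, -0.001]
contact_force: [0.5, 0.4, -0.1]
opening: 0.0697
grip_force: 0.0
```

Request:
servo_tool([
  [[7,0,0,0,0],[7,0,0,0,0]],
])

```text
t: 30.15
tool_pos: [0.4029, -0.3374, 0.2148]
tool_rot: [-3.141, -0.002, 0.0]
contact_force: [-0.5, -0.1, -0.2]
opening: 0.07
grip_force: 0.0
```

Run:
```python
from h import *
W=grab('wrist');S=grab('scene');save(S,'s12.pkl')
cap(W,(.4495,-.34));togo([.4495,-.34,.035])
T=grab('top');
for p in [(.614,.095),(.614,.018)]:
    u,v=proj(T,[p[0],p[1],.105]);g=cv2.cvtColor(T['img'],cv2.COLOR_RGB2GRAY);x0,y0=int(u)-13,int(v)-13
    m=(g[y0:y0+27,x0:x0+27]>146).astype(np.uint8);n,l,st,ce=cv2.connectedComponentsWithStats(m);k=l[13,13];print(st[k],ray(T,*(ce[k]+[x0,y0]),.105).round(4))
```

```text
cap [  35   33   55   56 2407] [319.2 164.2] [ 0.4498 -0.3413  0.07  ] area/expected 0.88
pos [ 0.4034 -0.3365  0.2149] yaw 0.2 togo cm [ 4.61  0.38 17.99]
[10  7 12 13 98] [0.6169 0.0885 0.105 ]
[  6   7  15  16 187] [0.6111 0.0179 0.105 ]
```

Request:
servo_tool([
  [[6.6,2.4,0.2,3,0],[6.6,4.65,0.4,6,0],[6.6,4.65,0.4,10,0],[6.6,4.65,0.4,10,0],[6.6,4.65,0.4,10,0]],
])

```text
t: 30.8
tool_pos: [0.4495, -0.3401, 0.1149]
tool_rot: [-3.14, -0.006, 0.002]
contact_force: [-0.2, 0.9, 0.7]
opening: 0.066
grip_force: 0.0
```

Run:
```python
from h import *
W=grab('wrist');cap(W,(.4495,-.34));togo([.4498,-.3411,.035])
```

```text
cap [  25   25   76   71 4242] [315.6 259.8] [ 0.4503 -0.341   0.07  ] area/expected 0.83
pos [ 0.4503 -0.3413  0.1169] yaw 0.2 togo cm [-0.06 -0.03  8.19]
```

Request:
servo_tool([
  [[6.6,0,0,2,0],[6.6,0,0,4.5,0],[6.6,0,0,7,0],[6.6,0,0,8.2,0],[6.6,0,0,8.2,0]],
])

```text
t: 31.35
tool_pos: [0.4494, -0.3412, 0.0333]
tool_rot: [-3.141, -0.003, 0.001]
contact_force: [0.4, 0.1, 0.4]
opening: 0.0657
grip_force: 0.0
```

Request:
servo_tool([
  [[4.5,0,0,0,0],[4.5,0,0,0,0],[4.5,0,0,0,0],[4.5,0,0,0,0]],
])

```text
t: 31.75
tool_pos: [0.451, -0.3426, 0.0356]
tool_rot: [3.139, 0.003, 0.005]
contact_force: [-0.5, 0.6, 7.2]
opening: 0.049
grip_force: 31.9
```

Request:
servo_tool([
  [[4.5,0,0,-1,0],[4.5,0,0,-4,0],[4.5,0,0,-8,0],[4.5,0,0,-12,0],[4.5,0,0,-12,0]],
])

```text
t: 32.25
tool_pos: [0.4526, -0.3443, 0.1612]
tool_rot: [3.132, 0.003, 0.014]
contact_force: [0.8, -1.1, -1.6]
opening: 0.049
grip_force: 31.7
```

Request:
servo_tool([
  [[4.5,0,0,0,0]],
])

```text
t: 32.35
tool_pos: [0.45, -0.3418, 0.1548]
tool_rot: [3.14, 0.003, 0.003]
contact_force: [0.4, 0.3, -1.4]
opening: 0.049
grip_force: 31.7
```

Run:
```python
from h import *
togo([.614,-.061,.0727])
```

```text
pos [ 0.45   -0.3418  0.1548] yaw 0.1 togo cm [ 16.44 -28.06   8.18]
```

Request:
servo_tool([
  [[4.5,2.3,-3.9,0,0],[4.5,4.6,-7.8,0,0],[4.5,6.9,-11.7,0,0],[4.5,9.2,-15.6,0,0],[4.5,11.5,-19.5,0,0]],
])

```text
t: 32.85
tool_pos: [0.5632, -0.1439, 0.1504]
tool_rot: [-3.14, -0.003, 0.007]
contact_force: [0.1, -1.0, -1.8]
opening: 0.0493
grip_force: 31.8
```

Request:
servo_tool([
  [[4.5,2.5,-4.2,0,0],[4.5,5,-8.6,0,0],[4.5,5,-8.6,2,0],[4.5,5,-8.6,5,0],[4.5,5,-8.6,6,0]],
])

```text
t: 33.35
tool_pos: [0.6101, -0.0585, 0.0869]
tool_rot: [-3.139, -0.005, 0.016]
contact_force: [-1.4, 0.0, -2.6]
opening: 0.0489
grip_force: 31.9
```

Request:
servo_tool([
  [[4.5,0,0,0,0],[4.5,0,0,0,0]],
])

```text
t: 33.55
tool_pos: [0.6137, -0.0603, 0.093]
tool_rot: [-3.141, -0.002, 0.001]
contact_force: [0.5, 0.1, -1.0]
opening: 0.0495
grip_force: 31.9
```

Run:
```python
from h import *
togo([.614,-.061,.0706])
```

```text
pos [ 0.6137 -0.0603  0.093 ] yaw 0.1 togo cm [0.03 0.07 2.24]
```

Request:
servo_tool([
  [[4.5,0,0,0.5,0],[4.5,0,0,1,0],[4.5,0,0,1.5,0],[4.5,0,0,1.9,0],[4.5,0,0,2,0]],
])

```text
t: 34.05
tool_pos: [0.6135, -0.0599, 0.0724]
tool_rot: [-3.141, -0.003, 0.002]
contact_force: [0.1, -0.0, -1.7]
opening: 0.0493
grip_force: 31.9
```

Request:
servo_tool([
  [[4.5,0,0,0.15,0],[4.5,0,0,0.15,0]],
])

```text
t: 34.25
tool_pos: [0.614, -0.06, 0.0715]
tool_rot: [-3.142, -0.003, 0.0]
contact_force: [0.0, -0.2, -1.1]
opening: 0.0489
grip_force: 31.9
```

Request:
servo_tool([
  [[4.5,0,0,0.15,0],[4.5,0,0,0.15,0]],
])

```text
t: 34.45
tool_pos: [0.6145, -0.06, 0.0707]
tool_rot: [3.141, 0.003, 0.002]
contact_force: [0.3, 0.2, 1.8]
opening: 0.0491
grip_force: 31.9
```

Request:
servo_tool([
  [[4.8,0,0,-0.1,0],[5.4,0,0,-0.1,0],[5.8,0,0,-0.1,0],[5.8,0,0,-3,0],[5.8,0,0,-7.5,0]],
])

```text
t: 34.95
tool_pos: [0.6113, -0.0594, 0.1419]
tool_rot: [-3.14, -0.003, 0.013]
contact_force: [0.7, -0.4, 0.1]
opening: 0.0579
grip_force: 0.0
```

Request:
servo_tool([
  [[5.8,-1,-1,-4,0],[5.5,-4,-4,-6,0],[5,-7.5,-8,-6,0],[4.5,-11,-11.6,-6,0],[4.5,-14.5,-14.8,-6,0]],
])

```text
t: 35.45
tool_pos: [0.4682, 0.0883, 0.2057]
tool_rot: [-3.141, -0.002, -0.002]
contact_force: [-0.3, 0.4, 0.3]
opening: 0.0449
grip_force: 0.0
```

Request:
servo_tool([
  [[4,-0.9,-1,0,0],[4,-0.9,-1,0,0],[4,-0.9,-1,0,0]],
])

```text
t: 35.75
tool_pos: [0.461, 0.0968, 0.2057]
tool_rot: [3.141, 0.003, 0.002]
contact_force: [-0.1, -0.3, 0.2]
opening: 0.0402
grip_force: 0.0
```

Run:
```python
from h import *
togo([.4605,.0981,.029])
W=grab('wrist');g=cv2.cvtColor(W['img'],cv2.COLOR_RGB2GRAY)
u,v=proj(W,[.4605,.0981,.046]);print(u,v);u,v=int(u),int(v)
m=(g[v-40:v+30,u-35:u+35]<50).astype(np.uint8);n,l,st,ce=cv2.connectedComponentsWithStats(m)
for k in range(1,n):
  if st[k][4]>100: print(st[k],ray(W,*(ce[k]+[u-35,v-40]),.046).round(4))
T=grab('top')
for p in [(.614,.095),(.614,.018),(.614,-.061)]:
    u,v=proj(T,[p[0],p[1],.105]);g=cv2.cvtColor(T['img'],cv2.COLOR_RGB2GRAY);x0,y0=int(u)-13,int(v)-13
    m=(g[y0:y0+27,x0:x0+27]>146).astype(np.uint8);n,l,st,ce=cv2.connectedComponentsWithStats(m);k=l[13,13];print(st[k],ray(T,*(ce[k]+[x0,y0]),.105).round(4))
for p in [(.4507,-.2445),(.4493,-.3392)]:
    print('left on counter?',bestcircle(T,p))
```

```text
pos [0.461  0.0968 0.2057] yaw 0.1 togo cm [-0.07 -0.14 17.67]
313.0086912410928 214.15400056400506
[ 23  28  24  20 476] [0.4631 0.0986 0.046 ]
[  6   7  16  15 183] [0.6111 0.0957 0.105 ]
[  6   8  15  14 179] [0.6108 0.0181 0.105 ]
[  5   7  16  15 185] [ 0.612  -0.0596  0.105 ]
left on counter? []
left on counter? []
```

All three shakers stand in the carriage at the expected spots and none is left on the counter. Next I grip the lever pad from the sides and lift it up its arc.

Request:
servo_tool([
  [[3.8,0,-0.15,4,0],[3.8,0,-0.15,8,0],[3.8,0,-0.15,12,0],[3.8,0,-0.15,15.5,0],[3.8,0,-0.15,17.6,0]],
])

```text
t: 36.35
tool_pos: [0.459, 0.0975, 0.0257]
tool_rot: [3.141, 0.0, -0.008]
contact_force: [-1.1, 0.1, -0.1]
opening: 0.0381
grip_force: 0.0
```

Request:
servo_tool([
  [[3.8,0,0,0,0],[2,0,0,0,0],[2,0,0,0,0],[2,0,0,0,0],[2,0,0,0,0]],
], newtons=25)

```text
t: 36.85
tool_pos: [0.4608, 0.0983, 0.03]
tool_rot: [3.141, 0.003, 0.002]
contact_force: [-0.5, -2.2, -2.2]
opening: 0.0231
grip_force: 28.5
```

Request:
servo_tool([
  [[2,0,0,-0.65,0],[2,0.05,0,-1.4,0],[2,0.15,0,-2.1,0],[2,0.25,0,-2.75,0],[2,0.45,0,-3.4,0]],
])

```text
t: 37.35
tool_pos: [0.4656, 0.0986, 0.0643]
tool_rot: [3.142, 0.003, 0.003]
contact_force: [4.4, -1.9, -6.8]
opening: 0.0228
grip_force: 24.8
```

Request:
servo_tool([
  [[2,0.3,0,-0.7,0],[2,0.6,0,-1.3,0],[2,1,0,-1.9,0],[2,1.45,0,-2.5,0],[2,1.9,0,-3,0]],
])

```text
t: 37.85
tool_pos: [0.4831, 0.0988, 0.0934]
tool_rot: [-3.142, -0.004, 0.004]
contact_force: [-3.5, -2.2, -3.3]
opening: 0.0222
grip_force: 24.6
```

Request:
servo_tool([
  [[2,0.3,0,-0.3,0],[2,0.7,0,-0.6,0],[2,1,0,-0.9,0],[2,1,0,-0.9,0]],
])

```text
t: 38.25
tool_pos: [0.4946, 0.0989, 0.103]
tool_rot: [-3.141, -0.003, -0.002]
contact_force: [-2.4, -1.1, -0.7]
opening: 0.022
grip_force: 24.9
```

Request:
servo_tool([
  [[2,0.3,0,-0.25,0],[2,0.6,0,-0.5,0],[2,0.6,0,-0.5,0]],
])

```text
t: 38.55
tool_pos: [0.4968, 0.0989, 0.1047]
tool_rot: [-3.141, -0.003, 0.013]
contact_force: [-7.5, -1.1, -6.2]
opening: 0.0219
grip_force: 25.8
```

Request:
servo_tool([
  [[2,0.3,0,-0.3,0],[2,0.5,0,-0.5,0],[2,0.5,0,-0.5,0]],
])

```text
t: 38.85
tool_pos: [0.497, 0.0988, 0.105]
tool_rot: [3.141, 0.003, -0.031]
contact_force: [-12.0, -0.7, -16.3]
opening: 0.0217
grip_force: 26.1
```

Request:
servo_tool([
  [[2,-0.4,0,0.4,0],[4,-0.4,0,0.4,0],[4,-0.4,0,0.4,0],[4,-1,0,-3,0],[4,-1.5,0,-7,0]],
])

```text
t: 39.35
tool_pos: [0.4899, 0.0988, 0.183]
tool_rot: [-3.141, -0.003, 0.0]
contact_force: [-0.1, 0.1, 0.1]
opening: 0.0399
grip_force: 0.0
```

Request:
servo_tool([
  [[0,0,0,-4,0],[0,1,0,-6,0],[0,1,0,-6,0],[0,1,0,-6,0]],
])

```text
t: 39.75
tool_pos: [0.5007, 0.0988, 0.2435]
tool_rot: [-3.141, -0.003, -0.005]
contact_force: [-0.1, -0.6, -0.2]
opening: -0.0003
grip_force: 0.0
```

Run:
```python
from h import *
import pickle
W=grab('wrist');save(W,'w13.pkl');g=cv2.cvtColor(W['img'],cv2.COLOR_RGB2GRAY)
togo([.49,.098,.22])
u,v=map(int,proj(W,[.491,.0985,.112]));print(u,v)
m=(g[v-40:v+30,u-35:u+35]<50).astype(np.uint8);n,l,st,ce=cv2.connectedComponentsWithStats(m)
for k in range(1,n):
  if st[k][4]>100:
    for z in (.09,.1,.112):print(st[k],z,ray(W,*(ce[k]+[u-35,v-40]),z).round(4),'width mm',1000*abs(ray(W,0,v,z)-ray(W,float(st[k][2]),v,z))[1])
d=pickle.load(open('w7.pkl','rb'));print('boat right edge',ray(d,165,100,.035),ray(d,168,175,.0))
# end plate left in scene
S=grab('scene');save(S,'s13.pkl')
T=pickle.load(open('top0.pkl','rb'));
for z in(.02,.04,.06):print('right plate',z,ray(T,420,250,z)[:2],ray(T,426,250,z)[:2],ray(T,424,236,z)[:2],ray(T,424,267,z)[:2])
s0=pickle.load(open('scene0.pkl','rb'));G=cv2.cvtColor(s0['img'],cv2.COLOR_RGB2GRAY);print(G[298:348:2,206:236:2])
```

```text
pos [0.4998 0.0988 0.2418] yaw 0.1 togo cm [-0.98  0.08  2.18]
314 233
[ 24  27  26  25 637] 0.09 [0.485 0.098 0.09 ] width mm 24.22992860833678
[ 24  27  26  25 637] 0.1 [0.4882 0.098  0.1   ] width mm 23.44034511723464
[ 24  27  26  25 637] 0.112 [0.4921 0.098  0.112 ] width mm 22.492844927912092
boat right edge [0.63869649 0.37507775 0.035     ] [0.54485701 0.3984148  0.        ]
right plate 0.02 [ 0.62323235 -0.29294876] [ 0.62411688 -0.31205969] [ 0.66981482 -0.30541263] [ 0.56872986 -0.30602162]
right plate 0.04 [ 0.61884718 -0.28926547] [ 0.61971969 -0.3081168 ] [ 0.66479687 -0.30156003] [ 0.56508504 -0.30216075]
right plate 0.06 [ 0.614462   -0.28558218] [ 0.6153225  -0.30417391] [ 0.65977893 -0.29770743] [ 0.56144022 -0.29829988]
[[160 161 161 160 162 160 161 160 161 160 158 160 159 157 158]
 [161 161 160 162 161 161 161 160 157 158 159 157 157 158 157]
 [161 161 160 160 160 161 159 159 159 159 158 159 158 158 159]
 [161 161 161 158 153 151 161 160 157 159 160 159 158 160 159]
 [160 161 162 123 101  96 153 160 159 162 163 168 173 178 181]
 [161 161 163 123  97  93 146 149 15
[... 524 characters left out ...]
5 100]
 [116 118 118 116  88  77  78  79  79  81  79  77  80  84  91]
 [117 120 119 117 101  83  84  76  80  79  79  77  79  80  78]
 [118 118 119 117 111  98  95  78  75  79  78  80  80  75  81]
 [118 120 120 121 112  96  96  77  78  81  83  91 107 127 141]
 [118 121 133 136 119  97  95  86 104 116 156 181 184 185 185]
 [135 151 164 164 146  97  94  94 142 141 174 186 184 180 176]
 [161 161 161 160 157  97  88  90 140 140 158 159 149 148 145]
 [160 159 158 160 158  96  79  81 137 145 138 135 119 107  95]
 [159 159 160 162 164 117  79  80  95  94  86  87  92  98 131]
 [161 160 162 162 162 146 104 105 105 112 116 120 121 122 155]
 [160 162 161 161 162 163 159 158 159 159 160 160 160 159 163]]
```

Pad reading and the 20 N stop force agree that the lever is fully up. The end plate is about 25 mm high, so I'll push on the wall above it, moving to beyond the left end first.

Request:
servo_tool([
  [[0,2.3,-3.9,0,0],[0,4.6,-7.8,0,0],[0,6.9,-11.7,0,0],[0,9.2,-15.6,0,0],[0,11.4,-19.3,0,0]],
])

```text
t: 40.35
tool_pos: [0.6132, 0.2935, 0.2397]
tool_rot: [3.141, 0.004, -0.005]
contact_force: [1.3, -0.8, 0.8]
opening: -0.0001
grip_force: 0.0
```

Request:
servo_tool([
  [[0,0,0,4,0],[0,0,0,8,0],[0,0,0,12,0],[0,0,0,16,0],[0,0,0,18,0]],
])

```text
t: 40.85
tool_pos: [0.6091, 0.2906, 0.0549]
tool_rot: [3.138, 0.003, -0.015]
contact_force: [0.2, -0.2, -0.8]
opening: 0.0002
grip_force: 0.0
```

Request:
servo_tool([
  [[0,0,0,1,0],[0,0,0,1.5,0],[0,0,0,1.5,0]],
])

```text
t: 41.15
tool_pos: [0.6133, 0.292, 0.047]
tool_rot: [3.142, 0.003, -0.0]
contact_force: [0.8, -0.3, -0.4]
opening: 0.0001
grip_force: 0.0
```

Request:
servo_tool([
  [[0,0,0.8,0.4,0],[0,0,1.4,0.5,0],[0,0,2,0.5,0],[0,0,2.4,0.5,0],[0,0,2.8,0.5,0]],
])

```text
t: 41.65
tool_pos: [0.6137, 0.2635, 0.0427]
tool_rot: [-3.141, -0.003, -0.001]
contact_force: [0.8, -0.1, 0.6]
opening: 0.0001
grip_force: 0.0
```

Request:
servo_tool([
  [[0,0,0.4,0,0],[0,0,0.8,0,0],[0,0,1.2,0,0],[0,0,1.6,0,0],[0,0,2,0,0]],
])

```text
t: 42.15
tool_pos: [0.6138, 0.2439, 0.0426]
tool_rot: [-3.141, -0.003, -0.001]
contact_force: [0.2, 2.9, 1.0]
opening: 0.0001
grip_force: 1.3
```

Request:
servo_tool([
  [[0,0,0.5,0,0],[0,0,1.1,0,0],[0,0,1.7,0,0],[0,0,2.3,0,0],[0,0,2.9,0,0]],
])

```text
t: 42.65
tool_pos: [0.6136, 0.2144, 0.0423]
tool_rot: [3.142, 0.003, 0.0]
contact_force: [1.7, 3.4, 1.2]
opening: -0.0001
grip_force: 1.4
```

```bash
cat >> h.py <<'E'
def caps3():
    T=grab('top');g=cv2.cvtColor(T['img'],cv2.COLOR_RGB2GRAY)
    m=(g>148).astype(np.uint8)
    n,l,st,ce=cv2.connectedComponentsWithStats(m)
    for k in range(1,n):
        q=ray(T,*ce[k],.105)
        if 90<st[k][4]<320 and .57<q[0]<.66 and -.3<q[1]<.2: print(st[k],q.round(4))
E
python3 - <<'E'
from h import *
caps3();togo([.614,.1,.042])
E
```

```text
[305 236  16  15 183] [0.6116 0.0461 0.105 ]
[331 237  16  15 186] [ 0.6114 -0.0309  0.105 ]
[357 238  15  15 182] [ 0.6122 -0.1089  0.105 ]
[386 238  32   4  97] [ 0.6354 -0.2229  0.105 ]
pos [0.6134 0.2133 0.0421] yaw 0.1 togo cm [ 0.04 11.33  0.02]
```

Request:
servo_tool([
  [[0,0,0.6,0,0],[0,0,1.2,0,0],[0,0,1.8,0,0],[0,0,2.4,0,0],[0,0,3,0,0]],
])

```text
t: 43.2
tool_pos: [0.6132, 0.1844, 0.0418]
tool_rot: [3.141, 0.003, -0.001]
contact_force: [0.1, 3.1, -0.9]
opening: -0.0001
grip_force: 1.3
```

Request:
servo_tool([
  [[0,0,0.6,0,0],[0,0,1.2,0,0],[0,0,1.8,0,0],[0,0,2.4,0,0],[0,0,3,0,0]],
])

```text
t: 43.7
tool_pos: [0.6134, 0.1544, 0.042]
tool_rot: [3.142, 0.003, -0.001]
contact_force: [-0.3, 2.9, -2.1]
opening: 0.0001
grip_force: 1.3
```

Request:
servo_tool([
  [[0,0,0.6,0,0],[0,0,1.2,0,0],[0,0,1.8,0,0],[0,0,2.4,0,0],[0,0,3,0,0]],
])

```text
t: 44.2
tool_pos: [0.6136, 0.1245, 0.0422]
tool_rot: [-3.142, -0.003, 0.0]
contact_force: [0.3, 2.4, -3.1]
opening: 0.0
grip_force: 1.3
```

Request:
servo_tool([
  [[0,0,0.5,0,0],[0,0,0.9,0,0],[0,0,1.2,0,0],[0,0,1.5,0,0]],
])

```text
t: 44.6
tool_pos: [0.6138, 0.1098, 0.0423]
tool_rot: [-3.141, -0.003, -0.0]
contact_force: [-0.7, 1.4, -1.7]
opening: -0.0003
grip_force: 1.2
```

Request:
servo_tool([
  [[0,0,0.3,0,0],[0,0,0.5,0,0],[0,0,0.5,0,0]],
])

```text
t: 44.9
tool_pos: [0.6139, 0.1044, 0.0424]
tool_rot: [3.141, 0.003, 0.0]
contact_force: [-0.6, -0.1, 1.3]
opening: 0.0
grip_force: 0.1
```

Run:
```python
from h import *
caps3();togo([.614,.1,.042])
```

```text
[342 237  15  15 184] [ 0.6124 -0.0636  0.105 ]
[393 237  16  16 182] [ 0.6185 -0.2193  0.105 ]
[368 238  15  15 179] [ 0.6122 -0.1413  0.105 ]
pos [0.614  0.1044 0.0425] yaw 0.1 togo cm [-0.01  0.44  0.05]
```

Request:
servo_tool([
  [[0,0,0.2,0,0],[0,0,0.3,0,0],[0,0,0.3,0,0]],
])

```text
t: 45.25
tool_pos: [0.614, 0.1037, 0.0425]
tool_rot: [-3.138, -0.003, -0.001]
contact_force: [0.1, 6.9, -1.0]
opening: -0.0
grip_force: 3.4
```

Request:
servo_tool([
  [[0,0,0.2,0,0],[0,0,0.3,0,0],[0,0,0.3,0,0]],
])

```text
t: 45.55
tool_pos: [0.614, 0.1034, 0.0426]
tool_rot: [-3.133, -0.003, -0.002]
contact_force: [1.4, 14.8, -0.1]
opening: -0.0003
grip_force: 7.5
```

Request:
servo_tool([
  [[0,0,-1.5,0,0],[0,0,-3,0,0],[0,0,-3,-4,0],[0,0,-3,-8.5,0],[0,0,-3,-13,0]],
])

```text
t: 46.05
tool_pos: [0.6132, 0.1293, 0.1731]
tool_rot: [3.141, 0.004, -0.002]
contact_force: [0.5, -0.2, 0.4]
opening: 0.0001
grip_force: 0.0
```

Request:
servo_tool([
  [[0,-2,3.5,-3,0],[0,-4.5,7.5,-3,0],[0,-7,11.5,-3,0],[0,-9,15.5,-3,0],[0,-10.9,19.5,-3,0]],
])

```text
t: 46.55
tool_pos: [0.5041, -0.0674, 0.2025]
tool_rot: [3.14, 0.004, 0.001]
contact_force: [0.8, -0.9, 1.1]
opening: 0.0002
grip_force: 0.0
```

Request:
servo_tool([
  [[0,0,0,0,0],[0,0,0,0,0]],
])

```text
t: 46.75
tool_pos: [0.505, -0.0668, 0.2025]
tool_rot: [3.141, 0.0, 0.001]
contact_force: [0.1, 0.3, -0.1]
opening: 0.0001
grip_force: 0.0
```

Run:
```python
from h import *
W=grab('wrist');g=cv2.cvtColor(W['img'],cv2.COLOR_RGB2GRAY)
u,v=map(int,proj(W,[.491,-.0615,.112]));print(u,v)
m=(g[v-40:v+30,u-35:u+35]<50).astype(np.uint8);n,l,st,ce=cv2.connectedComponentsWithStats(m)
for k in range(1,n):
  if st[k][4]>100: print(st[k],ray(W,*(ce[k]+[u-35,v-40]),.112).round(4))
togo([.503,-.0615,.13]);caps3()
```

```text
307 254
[ 20  24  31  28 830] [ 0.4936 -0.0612  0.112 ]
pos [ 0.5053 -0.066   0.2024] yaw 0.1 togo cm [-0.23 -0.45  7.24]
[394 231  15  15 177] [ 0.6391 -0.2206  0.105 ]
[249 233  33   4 100] [0.6318 0.1917 0.105 ]
```

Request:
servo_tool([
  [[0,0,-0.4,3,0],[0,-0.1,-0.4,6.5,0],[0,-0.1,-0.4,9,0],[0,-0.4,-0.4,10.2,0],[0,-1,-0.4,11.4,0]],
])

```text
t: 47.35
tool_pos: [0.4963, -0.0615, 0.0887]
tool_rot: [3.141, 0.006, 0.003]
contact_force: [0.2, 0.1, 4.1]
opening: 0.0001
grip_force: 1.5
```

Request:
servo_tool([
  [[0,-0.6,0,1,0],[0,-1.1,0,2,0],[0,-1.6,0,3,0],[0,-2,0,4,0],[0,-2.1,0,4.6,0]],
])

```text
t: 47.85
tool_pos: [0.4736, -0.0625, 0.0414]
tool_rot: [3.141, 0.003, -0.0]
contact_force: [1.7, 0.4, 2.4]
opening: 0.0001
grip_force: 1.3
```

Request:
servo_tool([
  [[0,0,0,0.3,0],[0,0,0,0.5,0],[0,0,0,0.5,0]],
])

```text
t: 48.15
tool_pos: [0.4736, -0.0623, 0.0367]
tool_rot: [-3.141, -0.003, 0.002]
contact_force: [0.3, 0.2, 0.3]
opening: -0.0001
grip_force: 0.0
```

Request:
servo_tool([
  [[0,0,0,0.2,0],[0,0,0,0.3,0],[0,0,0,0.3,0]],
])

```text
t: 48.45
tool_pos: [0.4739, -0.0624, 0.0361]
tool_rot: [-3.141, -0.004, 0.004]
contact_force: [-7.5, 0.4, 15.5]
opening: 0.0003
grip_force: 7.7
```

Request:
servo_tool([
  [[0,0,0,0.2,0],[0,0,0,0.3,0],[0,0,0,0.3,0]],
])

```text
t: 48.75
tool_pos: [0.4741, -0.0625, 0.0355]
tool_rot: [-3.141, -0.004, 0.007]
contact_force: [-17.2, 3.1, 32.3]
opening: 0.0001
grip_force: 15.9
```

Request:
servo_tool([
  [[0,0,0,-3,0],[0,0,0,-7.5,0],[0,0,0,-12,0],[0,-2,0,-16,0],[0,-4,0,-16,0]],
])

```text
t: 49.25
tool_pos: [0.4372, -0.0634, 0.1984]
tool_rot: [3.138, 0.004, 0.018]
contact_force: [0.7, 0.1, 0.8]
opening: 0.0004
grip_force: 0.0
```

Request:
servo_tool([
  [[0,-1,4.5,0,0],[0,-2,9,0,0],[0,-3,13.5,0,0],[0,-4,18,0,0],[0,-4,18,0,0]],
])

```text
t: 49.75
tool_pos: [0.3931, -0.2465, 0.1911]
tool_rot: [3.14, -0.007, -0.001]
contact_force: [-0.3, 0.6, -0.7]
opening: 0.0001
grip_force: 0.0
```

Run:
```python
from h import *
import pickle
caps3();o,M=state();print(o['tool_pos'],o['contact_force'].round(1))
T=grab('top');S=grab('scene')
def dark(d,g0,z,h=14,t=60):
    g=cv2.cvtColor(d['img'],cv2.COLOR_RGB2GRAY);u,v=map(int,proj(d,[*g0,z]))
    m=(g[v-h:v+h,u-h:u+h]<t).astype(np.uint8);n,l,st,ce=cv2.connectedComponentsWithStats(m)
    for k in range(1,n):
        if st[k][4]>15: print('  dark',st[k],ray(d,*(ce[k]+[u-h,v-h]),z).round(4))
print('lever top');dark(T,(.4605,-.0615),.044);print('lever scene');dark(S,(.4605,-.0615),.044,t=90)
for n in('scene','top'):
    a=pickle.load(open(n+'0.pkl','rb'));b=S if n=='scene' else T
    for nm,p in dict(bowl=(.79,.02,.02),bottle=(.56,-.46,.1),boat=(.62,.43,.02)).items():
        u,v=map(int,proj(a,p));q=np.s_[v-25:v+25,u-25:u+25];print(n,nm,u,v,np.abs(a['img'][q].astype(int)-b['img'][q]).mean().round(1))
W=T;g=cv2.cvtColor(T['img'],cv2.COLOR_RGB2GRAY)
a=cv2.cvtColor(T['img'],cv2.COLOR_RGB2HSV);m=(a[...,2]>60)&(a[...,1]>120)
print('canister top patch');dark(T,(.42,.3545),.096,20,45)
```

```text
[394 231  15  15 179] [ 0.6389 -0.2204  0.105 ]
[249 233  33   4 100] [0.6318 0.1925 0.105 ]
[342 237  15  15 185] [ 0.6125 -0.0638  0.105 ]
[368 238  16  15 182] [ 0.6123 -0.1419  0.105 ]
[ 0.39362829 -0.2442866   0.19082035] [-0.5 -1.2  1.2]
lever top
  dark [11 10  8  8 53] [ 0.4637 -0.0594  0.044 ]
lever scene
  dark [11 14  9  5 34] [ 0.4647 -0.0618  0.044 ]
scene bowl 383 352 2.3
scene bottle 133 288 2.5
scene boat 526 264 15.7
top bowl 324 195 3.8
top bottle 480 267 3.7
top boat 194 240 21.2
canister top patch
  dark [  4   3  36  37 978] [0.4206 0.3522 0.096 ]
```

Everything reads well except the boat patch, which differs from the start. I'll check whether that is only a shadow.

Run:
```python
from h import *
import pickle
for n,c in(('scene',(536,262)),('top',(184,245))):
    a=pickle.load(open(n+'0.pkl','rb'));b=grab(n)
    for d in(a,b):
        x0,y0=c[0]-45,c[1]-32;p=d['img'][y0:y0+64,x0:x0+90].astype(int)
        m=((p[...,0]-p[...,2])>=10).astype(np.uint8);m=cv2.morphologyEx(m,cv2.MORPH_CLOSE,np.ones((3,3)))
        k,l,st,ce=cv2.connectedComponentsWithStats(m);i=1+st[1:,4].argmax();print(n,st[i],ce[i].round(1))
    A,B=[cv2.cvtColor(d['img'],cv2.COLOR_RGB2GRAY)[c[1]-32:c[1]+32,c[0]-45:c[0]+45].astype(int) for d in(a,b)]
    D=B-A;print(D[::6,::8])
```

```text
scene [   0    0   90   64 4620] [44.6 27. ]
scene [   5    0   85   64 3876] [51.1 30. ]
[[ -1 -13 -34 -38 -37 -37 -38 -35   3   1   3   3]
 [ -7 -36 -37 -37 -39 -35 -36   2  -2   2   3   2]
 [-36 -39 -40 -33  -3   1   1   1   2   1   1   1]
 [-37 -40   3   0  -1   4   1   2   0   4   2   2]
 [-38 -38 -59  -2 -32 -44  -1   2   3   3   1   3]
 [-39 -39 -58  -9 -45 -44   2   4   3   3   2  -1]
 [-36 -40 -47 -39   5 -31   4   2   3   1   3   2]
 [-37 -38 -41 -58   1   1   2   4   3   3   2   3]
 [-32 -39 -38 -43   1   0   4   4   4   2   4   2]
 [  1   2  -1   2  -1   0   0   5   1   0   5   0]
 [  3   3  -2   8  42  45   4   3   1   2   1   5]]
top [   0    0   90   64 4118] [38.9 33.2]
top [   0    0   90   64 3490] [34.4 26.4]
[[ -1   2   0  -2   5   5  -1  49  -5   0  -3   4]
 [  4   8   9   5   0   1  -1  -6  51  41  45  42]
 [  4   5  -2  -1   0  10   2  -2  40  49  45  51]
 [  0   3   1  -2   5  -3   3  -4  -1  10   0  -1]
 [  2   3   4  -2   2   0   3   4  10 -49   2   5]
 [  2  -2  -3   4  -1   4   4   9 -86 -41 -40   2]
 [  3   0   3   6  -1  -3 -53  -3 -62 -39 -43 -49]
 [  6   5   7   0   2 -51 -53   6 -62 -36 -41 -44]
 [  0   4   4  -1  -3   5 -70 -42 -66 -40 -44 -41]
 [  2   2   3   0 -42 -39 -36 -39 -41 -39 -35 -43]
 [ -5   2   7 -38 -34 -43 -34 -32 -47 -39 -39 -42]]
```

The difference is only the moved canister's shadow (a uniform −38); the unshaded boat edges match. I'm handing in.

```bash
python3 -c "
from station import ctrl
print(ctrl.finish_job())"
```

```text
the job is handed in; nothing more can be done
None
```

The job is handed in: the canister stands on the mat, all three shakers stand in the carriage (one was shifted about 2 cm but stayed upright), the carriage is at the far stop with its lever down, and the bottle, bowl and food tray read unmoved.

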